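# Set the travel stop of a lever transducer

## Task

The chart recorder's lever transducer needs its upper travel stop set. Hang the weight pan by its handle bar on the lever's hook, let go of it and let it settle, so that its weight keeps the lever down on its rest; then turn the thumbscrew above the lever clockwise until it seats, and back it off a quarter turn. Finish while still gripping the thumbscrew, holding it at the quarter turn for me to tighten its lock nut, and leave the timer, the dropper bottle and the spanner where they lie.

Things in the scene. Friction and masses are not known exactly. Their poses are not given: they have to be found in the camera images.
- transducer: Lever transducer fixed to the worktop: base plate 190 x 90 mm, 17 mm high, from x -75 to 115, y -45 to 45. Origin on the worktop; x runs along the lever from the hook end (-x) to the pivot end (+x), z up. Lever (12 x 12 mm bar, axis 142 mm up) at y 0 from x -115 to a pivot at x 55 between cheeks 156 mm high; rest post under it at x -52; sensor housing, 115 mm high, under its tail.
- lever_arm: The lever with its hook; origin on the pivot, x and z as the transducer's. The hook is a 7 mm rod, open at the top: from the lever's end it dips to a lowest level stretch, transducer x -135 to -151, and turns up to a tip at x -167, which ends 20 mm above that stretch. Nothing stands above, beside or in front of the hook; bare worktop below.
- lever (a joint): Lever angle, rad: 0 = down on its rest; positive = hook end lifted. A light spring (about 1 N at the hook) lifts the empty lever against the thumbscrew's tip, at most 0.015 rad (3 mm at the hook); the hung pan pulls it down to 0.
- hook (a point): Top of the hook rod, middle of its lowest stretch, where the pan's bar comes to lie; 198 mm from the pivot, 141.5 mm above the worktop with the lever on its rest. x along the hook from its upturned tip towards the lever, y across, z up.
- stop_screw: Steel thumbscrew, upright in the bridge: flat spade head 34 mm long, 8 mm thick, 22 mm high (195 to 217 mm above the worktop when seated), on a 7 mm stem. Origin at the screw's lower tip, x along the head's length, z up. Free all round above the lock nut. Stays where it is left (friction about 0.04 N m).
- screw_head (a point): Centre of the thumbscrew's spade head, on the screw's axis, 206 mm above the worktop when seated; x axis along the head's 34 mm length, y through its 8 mm thickness.
- screw_turn (a joint): Angle, rad, by which the thumbscrew is backed off: 0 = seated (hard stop), growing counter-clockwise seen from above; clockwise closes it. Starts 0.8 to 3.0 rad backed off; ends at 5. Right-hand thread, 2 mm a turn. The head lies parallel to the lever at 0.
- weight_pan: Loose steel pan, 100 mm across, 26 mm high, two dark disc weights fixed in it (top 27 mm up), 0.22 to 0.36 kg in all, with a rigid handle: two legs (4 x 8 mm, at y -52 and 52) and a straight level bar. Origin at the centre of its underside, z up, y along the bar.
- pan_bar (a point): Centre of the handle bar, 99 mm above the pan's underside. The bar is 8 mm wide (x), 8 mm high and 108 mm long (y), 100 mm between the legs, 68 mm clear below it. Gripped about 30 mm off its middle, the middle stays free for the hook.
- timer: Small bench timer, 38 x 64 x 61 mm, a bystander; origin under its centre.
- dropper: Small amber dropper bottle with a black cap, 30 mm across, 68 mm high, standing, a bystander; origin under its centre.
- spanner: Steel spanner 145 mm long lying flat, a bystander for tightening the lock nut later; origin under its middle.
- bridge_top (a point): Top of the bridge's cross bar (24 x 86 mm), midway between its two posts (31 mm to each side), 172 mm above the worktop, at transducer x -10. The thumbscrew stands upright in it through a lock nut 17 mm across (top 179 mm up); the post nuts are 175 mm up.

How it is judged:
By the outcome, as a careful person would: the job done as asked, in the order asked, and still so for the second after the job is handed in, while the arm keeps its last pose, push and grip.
It also fails if it takes over 72 s, if anything falls off the work surface, if the arm or the gripper's body presses on something with over 40 N, if the wrist force passes 120 N, or if a joint passes its speed limit or range.

## Robot

A 7-joint arm with a two-finger parallel gripper is mounted at the origin on a cart in front of the work surface, level with it; the furniture and walls round the work are solid. World frame = base frame: x ahead of the robot, y to its left, z up, the work surface at z = 0. Lengths are in m, angles in rad, forces in N, time in s.
With the tool pointing down it reaches from about 0.4 to 0.85 m from the base axis. Payload 10.4 kg.
Tool frame: the origin (TCP) lies at the very end of the fingers, on their centre line; the grasp point (between the pads) lies 19 mm behind it (manip.grip_depth is the distance from the TCP to the grasp point, in m); z points along the fingers, y is the direction in which the jaws open and shut (so a half turn about z gives the same grasp; the last joint's range is limited). The gripper opens to 85 mm and grips with 20 to 120 N. Pads are 22 mm wide; open, the fingers measure 114 mm over their backs; the gripper's body (76 mm by 85 mm) begins 54 mm behind the grasp point. The pads swing forward as they close: fully open they stand 13 mm farther back than shut.
Start: joints at [-1.209, 0.332, -0.065, 1.46, 0.022, 1.35, -0.088], TCP at [0.235, 0.579, 0.199] pointing down, gripper open.
Joint ranges: [-2.6, 2.6], [-0.5, 2.12], [-1.47, 1.34], [0.16, 2.42], [-1.27, 4.41], [0.06, 2.06], [-2.6, 2.6]. Speed limits (rad/s): [2.22, 2.22, 2.79, 2.79, 3.14, 3.14, 3.14].

## Interface

Orientations are given as a unit quaternion [x, y, z, w].
In Python, from workcell import manip gives the robot as it stands.
- The arm moves only by the tool step_arm, never from a script. Its argument "motion" is a list of rows, each a list of 6 numbers: the shift along the tool's x, y, z in mm, then the turn, a rotation vector about the tool's x, y, z in degrees. A call has 1 to 20 rows; each row shifts and turns the pose as measured when the row begins, along the tool's axes as they then stand; what a row does not reach is not made up. A row lasts 1/8 s, in which the tool goes at most 62.5 mm and 10.7 degrees, less where a joint would pass 70% of its speed; a pose out of reach is approached as far as the arm can. A call with a gripper value outside its range is refused whole. "jaw" is the finger opening in mm, from 0 to 85.4, set as the call begins (left out, the last holds). The fingers move at their own pace and stop on an object; "force" is the grip in N (left out, the last holds). Time passes only in rows, so rows that do not move let the fingers close. It gives the time, the measured TCP pose, the force and the opening at its end, in the units of the state.
- manip.get_obs(): the state, without advancing time (a new reading comes with each control period).
- manip.camera(name): name is "scene" or "side" or "wrist"; returns the picture (420x560x3 uint8, blue, green, red); there is no depth.
- manip.camera_info(name): a dict with "camera_matrix" (3x3 intrinsics, pixels), "R" (3x3) and "t" (3): a world point X has camera coordinates R X + t. Camera axes: x right, y down, z forward; pixel columns grow to the right and rows downward; lengths in m; the calibration is good to about 2 mm. A picture is of the moment at which its call begins: read the wrist's pose just before it. camera_info takes no time and is no camera call; for the wrist camera it gives the pose at the moment of the call.
- manip.hand_in(): hands the job in, once; it reports no verdict.
The state is a dict: "clock": time; "joint_pos": joint angles; "joint_velocities": joint speeds; "tau": joint torques, N m; "position": TCP position; "ee_rot": TCP orientation; "ft_force": force on the tool from outside, world axes, zero at the start; "torque": the same for the moment, N m; "grip_width": opening from 0.0 (shut) to 1.0 (fully open).
Only numpy, scipy, OpenCV 4.12 (cv2) and the standard library are available. Lean on these libraries where they do the work, as an engineer would, in place of code of your own. Each camera call takes 0.05 s, during which the arm holds its last target.

## Working session

There is one attempt and no reset: what is moved stays moved. The work goes in short steps, Python scripts to look and compute and a tool call to move; the robot and the scene stay as the last step left them, time stands still between calls to the robot, and variables do not carry over. Pictures are saved under pics/ and viewed, and the job is handed in when it is done.

Besides the shell and the picture viewer there is one more tool, called after "Call:" as name(argument=value, ...) on one line, values as JSON. step_arm: Moves the arm, as the interface text tells. Its arguments: {"type":"object","properties":{"motion":{"type":"array"},"jaw":{"type":"number"},"force":{"type":"number"}},"required":["motion"]}

```bash
mkdir -p pics; ls; cat > h.py <<'E'
import numpy as np, cv2
from workcell import manip
def shot(cam,name):
    info=manip.camera_info(cam); im=manip.camera(cam); cv2.imwrite('pics/'+name+'.png',im)
    np.savez('pics/'+name+'.npz',K=info['camera_matrix'],R=info['R'],t=info['t'])
    return im
def ray(name,u,v):
    d=np.load('pics/'+name+'.npz'); K,R,t=np.array(d['K']),np.array(d['R']),np.array(d['t']).ravel()
    return -R.T@t, R.T@np.linalg.solve(K,[u,v,1.])
def atz(name,u,v,z):
    c,d=ray(name,u,v); return c+d*(z-c[2])/d[2]
def tri(*obs):
    A=np.zeros((3,3));b=np.zeros(3)
    for n,u,v in obs:
        c,d=ray(n,u,v); d=d/np.linalg.norm(d); P=np.eye(3)-np.outer(d,d); A+=P;b+=P@c
    X=np.linalg.solve(A,b); return X
def proj(name,X):
    d=np.load('pics/'+name+'.npz'); p=d['K']@(d['R']@np.array(X)+np.array(d['t']).ravel()); return p[:2]/p[2]
E
python3 - <<'E'
from h import *
for c in ['scene','side','wrist']:
    shot(c,c+'0'); i=manip.camera_info(c); print(c,-np.array(i['R']).T@np.array(i['t']).ravel(), np.array(i['R'])[2])
print(manip.get_obs())
E
```

```text
pics
scene [ 0.00300399 -1.11135387  1.02091582] [ 0.34937126  0.70848887 -0.61317473]
side [0.48778708 1.02881856 1.14377502] [ 0.01641724 -0.74758519 -0.66396299]
wrist [0.15954677 0.60936864 0.37237633] [ 0.29231239 -0.12055966 -0.94869322]
{'clock': 0.15, 'joint_pos': array([-1.2086289 ,  0.33271137, -0.06470671,  1.46073418,  0.02159089,
        1.34987641, -0.08847514]), 'joint_velocities': array([-0.00070008, -0.00397286,  0.00010391, -0.00312403, -0.00161153,
        0.00157231,  0.00084891]), 'tau': array([ 2.98397254e-04, -6.25824094e+01,  4.88632580e-02, -3.91855001e+01,
        1.62901101e-02,  7.38916715e-03, -4.50824257e-05]), 'position': array([0.23446896, 0.57902415, 0.19811509]), 'ee_rot': array([ 1.91176658e-01,  9.81555509e-01, -5.10535823e-04, -8.30425060e-05]), 'ft_force': array([0.09350681, 0.34214112, 0.67949331]), 'torque': array([-0.02188062, -0.00748558, -0.03013568]), 'grip_width': 1.0029507453428015}
```

```bash
python3 -c "
import cv2
print(cv2.imread('pics/scene0.png').shape)"
```

```text
(420, 560, 3)
```

View pics/scene0.png

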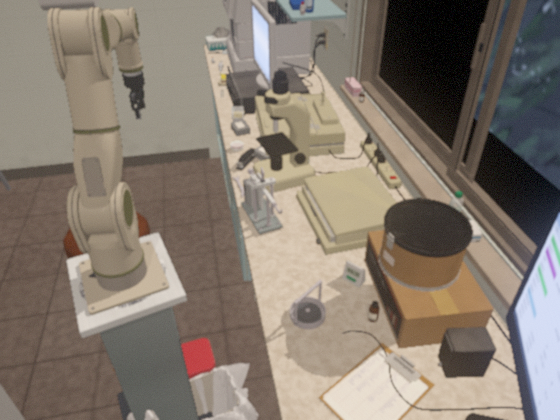

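View pics/side0.png

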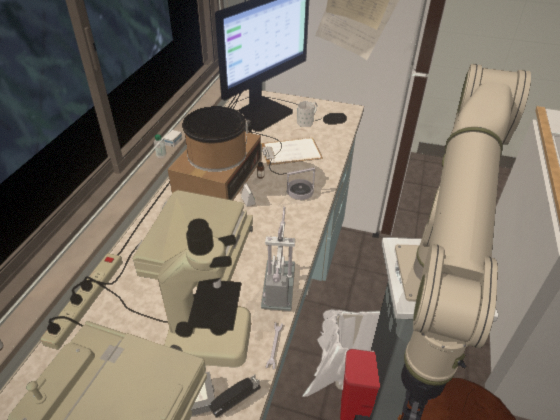

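View pics/wrist0.png

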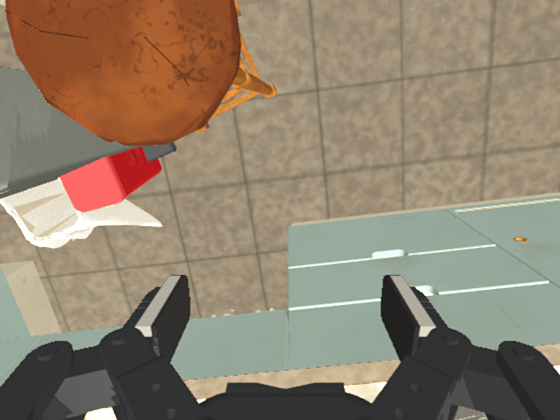

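The scene view shows the transducer near (262,205), the pan near (308,312), the timer at (353,273) and the dropper at (374,310). The side view shows the transducer near (280,265), the pan at (300,185) and the spanner near (275,345). I'll zoom in next.

```bash
python3 - <<'E'
from h import *
a=cv2.imread('pics/scene0.png')
cv2.imwrite('pics/z1.png',cv2.resize(a[150:340,220:400],None,fx=4.2,fy=3.15*1,interpolation=cv2.INTER_CUBIC) if 0 else cv2.resize(a[160:340,220:400],None,fx=3.3,fy=3.3,interpolation=cv2.INTER_CUBIC))
a=cv2.imread('pics/side0.png')
cv2.imwrite('pics/z2.png',cv2.resize(a[160:380,220:360],None,fx=2.7,fy=2.7,interpolation=cv2.INTER_CUBIC))
for n,u,v in [('scene0',308,314),('side0',300,192)]: print(atz(n,u,v,0.0))
for n,u,v in [('scene0',265,225),('side0',278,295)]: print(atz(n,u,v,0.017))
E
```

```text
[ 0.43474975 -0.38715781  0.        ]
[ 0.43006412 -0.39100765  0.        ]
[0.48426785 0.00710765 0.017     ]
[0.49969235 0.12297744 0.017     ]
```

View pics/z1.png

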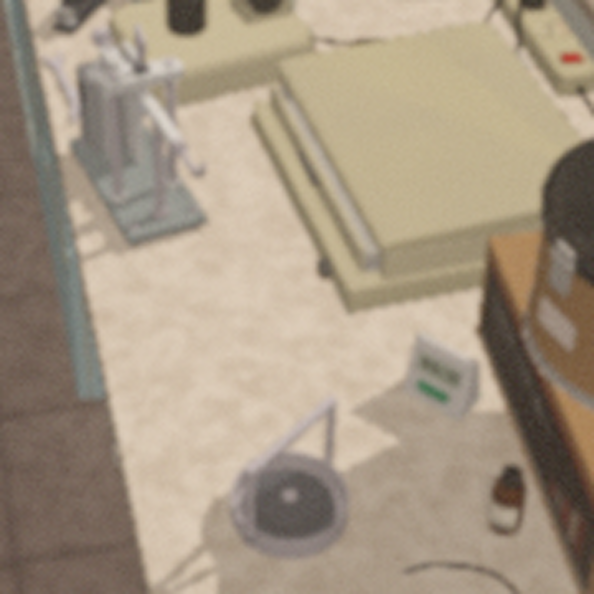

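View pics/z2.png

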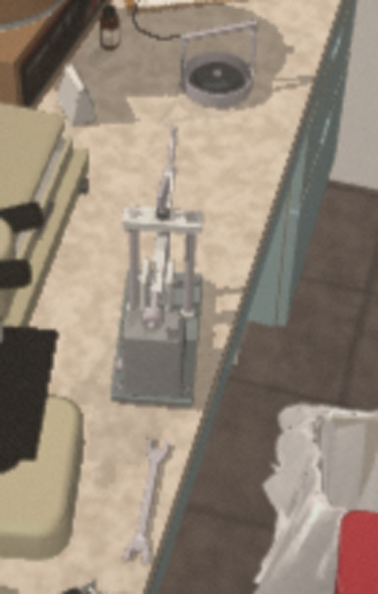

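```bash
python3 - <<'E'
from h import *
def z1(u,v): return ('scene0',220+(u+.5)/3.3-.5,160+(v+.5)/3.3-.5)
def z2(u,v): return ('side0',220+(u+.5)/2.7-.5,160+(v+.5)/2.7-.5)
def T(n,a,b):
    X=tri(z1(*a),z2(*b)); print(n,X, proj('scene0',X)-z1(*a)[1:],proj('side0',X)-z2(*b)[1:])
T('bar A',(333,404),(181,36))
T('bar B',(248,470),(256,24))
T('hook tip',(198,168),(174,130))
T('screw',(140,55),(164,210))
T('bridge L',(108,66),(198,213))
T('bridge R',(180,70),(128,213))
for p in [(130,243),(205,217),(72,145)]: print('base',atz(*z1(*p),0.017))
for p in [(113,398),(192,404)]: print('base s',atz(*z2(*p),0.017))
for p in [(153,440),(137,560)]: print('spanner',atz(*z2(*p),0.003))
print('pan', atz(*z1(290,510),.013),atz(*z2(217,85),.013))
print('dropper',atz(*z1(503,528),0))
E
```

```text
bar A [ 0.48046757 -0.37582005  0.09827026] [ 0.90476188 -0.36114653] [0.66935233 0.29135375]
bar B [ 0.38080074 -0.40773375  0.09968469] [-0.08897042  0.03009692] [-0.06249416 -0.02218552]
hook tip [ 0.48698985 -0.10957316  0.16012462] [ 0.56003307 -0.20774997] [0.5405806 0.2167676]
screw [0.49829532 0.05041524 0.18724354] [-0.43532239  0.152447  ] [-0.49469022 -0.19145935]
bridge L [0.46274317 0.05065256 0.18469864] [-0.63013808  0.19988032] [-0.71075056 -0.25312255]
bridge R [0.53628009 0.03592576 0.16650192] [-0.13331025  0.05102148] [-0.15031042 -0.06262858]
base [ 0.44798309 -0.023514    0.017     ]
base [ 0.53467943 -0.02131776  0.017     ]
base [0.45932478 0.15824121 0.017     ]
base s [0.54643458 0.16946549 0.017     ]
base s [0.46101628 0.17416361 0.017     ]
spanner [0.50172117 0.2122091  0.003     ]
spanner [0.51303417 0.35383707 0.003     ]
pan [ 0.42775125 -0.39639149  0.013     ] [ 0.43047936 -0.37989367  0.013     ]
dropper [ 0.58374424 -0.48551608  0.        ]
```

```bash
cat >> h.py <<'E'
from scipy.spatial.transform import Rotation as Ro
def downq(th): # tool y at world angle th deg, z down
    t=np.radians(th); y=np.array([np.cos(t),np.sin(t),0]); z=np.array([0,0,-1.]); return Ro.from_matrix(np.stack([np.cross(y,z),y,z],1))
def plan(wps,p=None,R=None,n=None):
    o=manip.get_obs(); p=np.array(o['position']) if p is None else np.array(p); R=Ro.from_quat(o['ee_rot']) if R is None else R
    rows=[]
    for w in wps:
        tp,th=np.array(w[0]),w[1]; spd=w[2] if len(w)>2 else 50
        Rt=downq(th); rv=(R.inv()*Rt).as_rotvec(degrees=True)
        k=int(max(1,np.ceil(np.linalg.norm(tp-p)*1000/spd),np.ceil(np.linalg.norm(rv)/9)))
        p0,R0=p,R
        for i in range(k):
            pt=p0+(tp-p0)*(i+1)/k; Rn=R0*Ro.from_rotvec(rv*(i+1)/k,degrees=True)
            d=R.inv().apply(pt-p)*1000; r=(R.inv()*Rn).as_rotvec(degrees=True)
            row=[round(x,1)+0. for x in list(d)+list(r)]; rows.append([int(x) if x==int(x) else x for x in row])
            p=p+R.apply(np.array(row[:3])/1000); R=R*Ro.from_rotvec(row[3:],degrees=True)
    print(len(rows)); print(str(rows).replace(' ',''))
def st():
    o=manip.get_obs(); R=Ro.from_quat(o['ee_rot']).as_matrix(); print('t',round(o['clock'],2),'p',np.round(o['position'],4),'yaw',round(np.degrees(np.arctan2(R[1,1],R[0,1])),2),'z',np.round(R[:,2],3),'F',np.round(o['ft_force'],1),'M',np.round(o['torque'],2),'w',round(o['grip_width']*85.4,1),'q',np.round(o['joint_pos'],2))
E
python3 - <<'E'
from h import *
st(); print(manip.camera_info('wrist')['camera_matrix'])
plan([((0.30,0.42,0.40),40),((0.42,-0.05,0.38),-60)])
E
```

```text
t 0.15 p [0.2345 0.579  0.1981] yaw 67.96 z [-0.    -0.001 -1.   ] F [0.1 0.3 0.7] M [-0.02 -0.01 -0.03] w 85.7 q [-1.21  0.33 -0.06  1.46  0.02  1.35 -0.09]
[[333.5585543    0.         284.99456275]
 [  0.         333.5585543  211.22662063]
 [  0.           0.           1.        ]]
18
[[np.float64(-20.1),np.float64(-20.5),np.float64(-33.6),0,0,np.float64(4.7)],[np.float64(-21.7),np.float64(-18.8),np.float64(-33.7),0,0,np.float64(4.6)],[np.float64(-23.1),-17,np.float64(-33.6),0,0,np.float64(4.7)],[np.float64(-24.4),-15,np.float64(-33.6),0,0,np.float64(4.6)],[np.float64(-25.6),np.float64(-13.1),np.float64(-33.6),0,0,np.float64(4.7)],[np.float64(-26.5),np.float64(-10.8),np.float64(-33.7),np.float64(-0.1),0,np.float64(4.7)],[np.float64(-36.4),np.float64(-17.5),np.float64(1.7),0,0,np.float64(8.3)],[np.float64(-38.6),-12,np.float64(1.6),0,0,np.float64(8.4)],[-40,np.float64(-6.3),np.float64(1.7),0,0,np.float64(8.3)],[np.float64(-40.4),np.float64(-0.5),np.float64(1.7),0,0,np.float64(8.3)],[np.float64(-40.1),np.float64(5.4),np.float64(1.7),0,0,np.float64(8.3)],[np.float64(-38.8),np.float64(11.1),np.float64(1.6),0,0,np.float64(8.4)],[np.float64(-36.8),np.float64(16.7),np.float64(1.7),0,0,np.float64(8.3)],[np.float64(-34.1),np.float64(21.8),np.float64(1.7),0,0,np.float64(8.3)],[np.float64(-30.5),np.float64(26.5),np.float64(1.6),0,0,np.float64(8.4)],[np.float64(-26.3),np.float64(30.7),np.float64(1.7),0,0,np.float64(8.3)],[np.float64(-21.7),np.float64(34.2),np.float64(1.7),0,0,np.float64(8.3)],[np.float64(-16.4),np.float64(36.9),np.float64(1.7),0,np.float64(-0.1),np.float64(8.4)]]
```

Call:
step_arm(motion=[[-20,-20,-34,0,0,4.7],[-22,-19,-34,0,0,4.7],[-23,-17,-34,0,0,4.7],[-24,-15,-34,0,0,4.7],[-26,-13,-34,0,0,4.7],[-26,-11,-34,0,0,4.7],[-36,-18,2,0,0,8.3],[-39,-12,2,0,0,8.3],[-40,-6,2,0,0,8.3],[-40,0,2,0,0,8.3],[-40,5,2,0,0,8.3],[-39,11,2,0,0,8.3],[-37,17,2,0,0,8.3],[-34,22,2,0,0,8.3],[-30,26,2,0,0,8.3],[-26,31,2,0,0,8.3],[-22,34,2,0,0,8.3],[-16,37,2,0,0,8.3],[0,0,0,0,0,0]])

```text
clock: 2.52
position: [0.4018, -0.0768, 0.3826]
ee_rot: [0.975, 0.223, -0.002, 0.002]
ft_force: [-0.8, -0.4, -0.1]
grip_width: 0.996
```

```bash
python3 - <<'E'
from h import *
st(); shot('wrist','w1')
E
```

```text
t 2.52 p [ 0.4018 -0.0768  0.3826] yaw -64.2 z [-0.003 -0.004 -1.   ] F [-0.8 -0.4 -0.1] M [ 0.06 -0.02  0.08] w 85.0 q [-0.57 -0.25  0.51  1.65  0.13  1.72 -1.18]
```

View pics/w1.png

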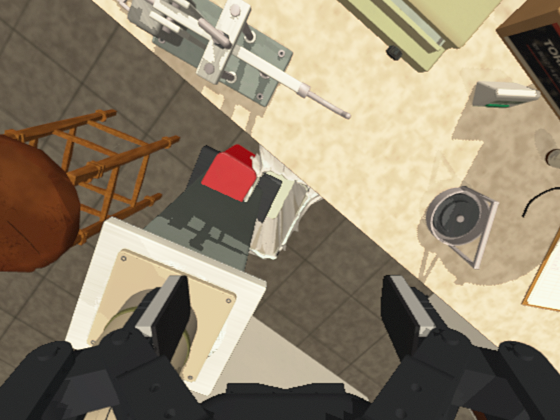

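The view shows the hook tip near (348,116), the bridge near (222,40), the pan near (458,218) and the timer at (500,95).

```bash
python3 - <<'E'
from h import *
a=cv2.imread('pics/w1.png')
cv2.imwrite('pics/z3.png',cv2.resize(a[0:145,120:365],None,fx=3.2,fy=3.2,interpolation=cv2.INTER_CUBIC))
cv2.imwrite('pics/z4.png',cv2.resize(a[150:300,400:550],None,fx=4,fy=4,interpolation=cv2.INTER_CUBIC))
E
```

```text
(no output)
```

View pics/z3.png

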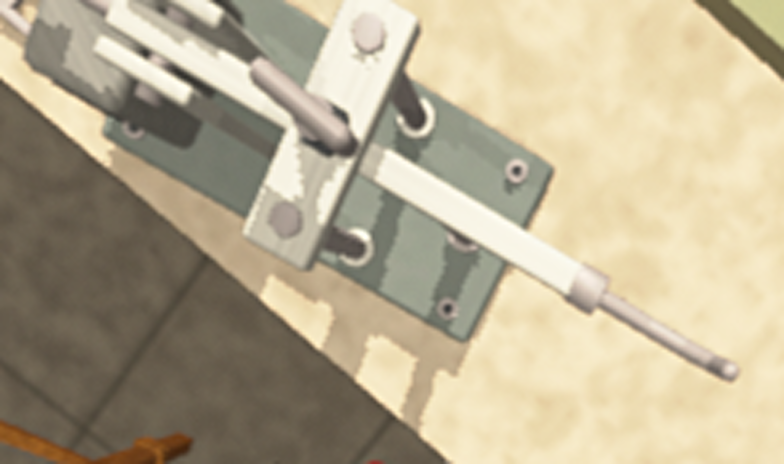

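View pics/z4.png

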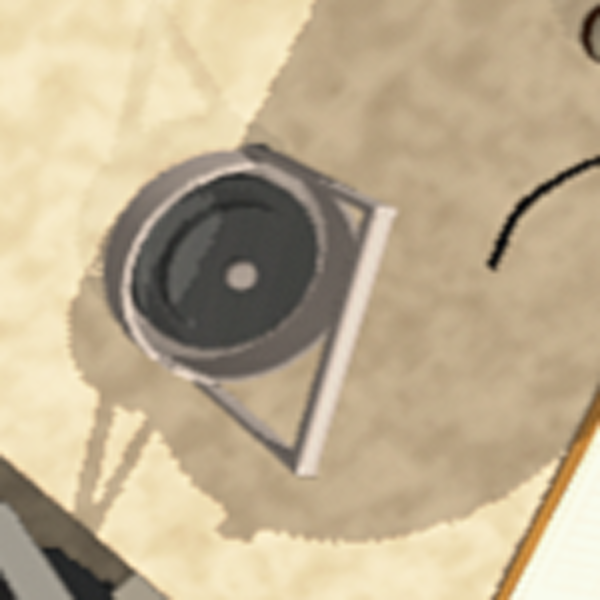

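```bash
python3 - <<'E'
from h import *
from scipy.optimize import least_squares
def z3(u,v): return ((u+.5)/3.2-.5+120,(v+.5)/3.2-.5)
def z4(u,v): return ((u+.5)/4-.5+400,(v+.5)/4-.5+150)
obs=[((-75,-45,17),z3(553,168)),((-75,45,17),z3(467,341)),((-10,-31,175),z3(369,32)),((-10,31,175),z3(287,218)),
((-22,43,172),z3(311,271)),((2,43,172),z3(243,237)),((-22,-43,172),z3(420,20)),((-165,0,163),z3(729,371))]
def f(p):
    c,s=np.cos(p[2]),np.sin(p[2]); r=[]
    for X,uv in obs:
        X=np.array(X)/1000; W=[p[0]+c*X[0]-s*X[1],p[1]+s*X[0]+c*X[1],X[2]]; r+=list(proj('w1',W)-uv)
    return r
s=least_squares(f,[.49,.06,1.5],loss='soft_l1'); print(s.x,np.degrees(s.x[2]));print(np.round(np.reshape(f(s.x),(-1,2)),1))
np.save('tr.npy',s.x)
def W(p,X): c,s_=np.cos(p[2]),np.sin(p[2]); X=np.array(X)/1000; return np.array([p[0]+c*X[0]-s_*X[1],p[1]+s_*X[0]+c*X[1],X[2]])
print('hook',W(s.x,(-143,0,141.5)),'screw',W(s.x,(-10,0,206)))
# head long ends, z~.216
for p in [(258,68),(348,148)]: print(atz('w1',*z3(*p),.217))
# pan
A=atz('w1',*z4(384,208),.103);B=atz('w1',*z4(308,474),.103)
print('bar',A,B,(A+B)/2,np.linalg.norm(A-B),np.degrees(np.arctan2(*(A-B)[1::-1])))
print('weight knob',atz('w1',*z4(241,276),.030))
obs=[((0,-54,103),z4(308,474)),((0,54,103),z4(384,208))]
E
```

```text
[0.49967378 0.0509076  1.51637342] 86.88179689791632
[[ 1.6 -0.6]
 [-0.1  1.5]
 [ 0.3  0.1]
 [-0.1  0.7]
 [-1.5  0.8]
 [-0.7 -0.2]
 [ 0.8 -0.8]
 [-0.1 -0.5]]
hook [ 0.49189515 -0.09188068  0.1415    ] screw [0.49912982 0.04092241 0.206     ]
[0.5022726  0.05527387 0.217     ]
[0.49449974 0.02465324 0.217     ]
bar [ 0.48117804 -0.37326304  0.103     ] [ 0.38232072 -0.41275356  0.103     ] [ 0.43174938 -0.3930083   0.103     ] 0.10645313764226139 21.77521646075284
weight knob [ 0.43156789 -0.39096446  0.03      ]
```

```bash
sed -i 's/row=\[round(x,1)+0. for x/row=[round(float(x),1)+0. for x/' h.py; python3 - <<'E'
from h import *
plan([((.404,-.404,.21),-68,45)])
E
```

```text
9
[[-15.7,32.9,19.3,0,0,0.5],[-15.5,33.1,19.3,0,0.1,0.4],[-15.3,33.1,19.3,0,0,0.5],[-14.9,33.3,19.3,0.1,0,0.4],[-14.8,33.4,19.3,0,0.1,0.5],[-14.4,33.6,19.2,0,0,0.4],[-14.3,33.6,19.2,0,0,0.5],[-13.9,33.8,19.2,0,0,0.4],[-13.7,33.8,19.2,0,0.1,0.5]]
```

Call:
step_arm(motion=[[-15.5,33,19,0,0,0.5],[-15.5,33,19,0,0,0.5],[-15.5,33,19,0,0,0.5],[-15,33,19,0,0,0.4],[-15,33,19,0,0,0.4],[-14.5,33.5,19,0,0,0.4],[-14.5,33.5,19,0,0,0.4],[-14,34,19,0,0,0.4],[-14,34,19,0,0,0.4],[0,0,0,0,0,0]])

```text
clock: 3.82
position: [0.4148, -0.3981, 0.2048]
ee_rot: [0.977, 0.211, -0.001, -0.001]
ft_force: [-0.7, 0.5, 0.6]
grip_width: 1.002
```

```bash
python3 - <<'E'
from h import *
st(); shot('wrist','w2')
E
```

```text
t 3.83 p [ 0.4148 -0.3981  0.2048] yaw -65.64 z [-0.003  0.002 -1.   ] F [-0.7  0.5  0.6] M [ 0.   -0.    0.01] w 85.6 q [-0.16  0.34  1.05  1.63 -0.3   1.35 -0.21]
```

View pics/w2.png

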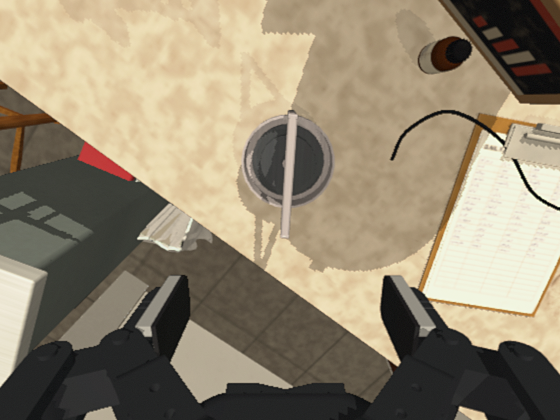

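```bash
python3 - <<'E'
from h import *
a=cv2.imread('pics/w2.png')
cv2.imwrite('pics/z5.png',cv2.resize(a[95:250,230:350],None,fx=3.8,fy=3.8,interpolation=cv2.INTER_CUBIC))
E
```

```text
(no output)
```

View pics/z5.png

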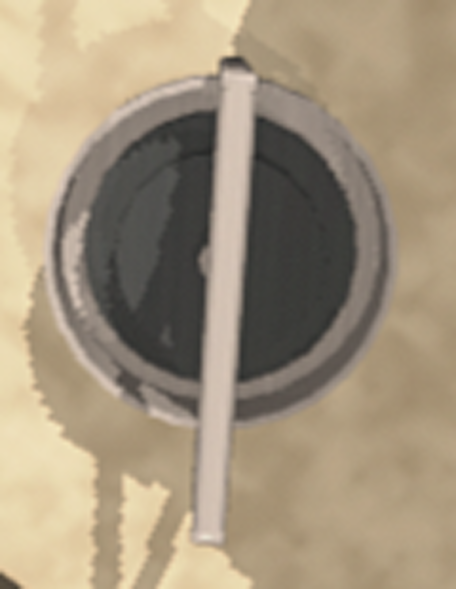

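```bash
python3 - <<'E'
from h import *
def z(u,v): return ((u+.5)/3.8-.5+230,(v+.5)/3.8-.5+95)
A=atz('w2',*z(237,72),.103);B=atz('w2',*z(208,542),.103)
d=(A-B)/np.linalg.norm(A-B);m=(A+B)/2
print(A,B,m,np.linalg.norm(A-B),np.degrees(np.arctan2(d[1],d[0])))
g=m-0.03*d; th=np.degrees(np.arctan2(d[1],d[0]))-90
print(g,th)
plan([((g[0],g[1],.13),th,25),((g[0],g[1],.079),th,18)])
E
```

```text
[ 0.48185696 -0.3742559   0.103     ] [ 0.38232383 -0.4125871   0.103     ] [ 0.4320904 -0.3934215  0.103    ] 0.10665891484843411 21.062192884644457
[ 0.40409467 -0.40420293  0.103     ] -68.93780711535554
7
[[-3.4,0.5,18.9,0,0,0.9],[-3.5,0.6,19,-0.1,0,0.8],[-3.4,0.5,18.9,0,0,0.9],[-3.4,0.6,19,0,0,0.8],[0,0,17,0,0,0],[0,0,17,0,0,0],[0,0.1,17,0,0,0]]
```

Call:
step_arm(motion=[[-3.5,0.5,19,0,0,0.9],[-3.5,0.5,19,0,0,0.9],[-3.5,0.5,19,0,0,0.9],[-3.5,0.5,19,0,0,0.9],[0,0,17,0,0,0],[0,0,0,0,0,0]])

```text
clock: 4.62
position: [0.4057, -0.3993, 0.1067]
ee_rot: [0.983, 0.183, 0.001, -0.003]
ft_force: [-0.8, -0.7, -0.0]
grip_width: 1.001
```

```bash
python3 - <<'E'
from h import *
st(); plan([((.4041,-.4042,.079),-68.9,18)])
E
```

```text
t 4.62 p [ 0.4057 -0.3993  0.1067] yaw -68.94 z [ 0.002  0.006 -1.   ] F [-0.8 -0.7 -0. ] M [ 0.01  0.02 -0.  ] w 85.5 q [-0.1   0.43  1.01  1.77 -0.39  1.17 -0.18]
2
[[-1.7,2.1,13.8,-0.1,-0.1,0],[-1.6,2,13.8,-0.2,-0.1,0]]
```

Call:
step_arm(motion=[[-1.5,2,14,-0.1,-0.1,0],[-1.5,2,14,-0.1,-0.1,0],[0,0,0,0,0,0]])

```text
clock: 5.0
position: [0.4048, -0.4048, 0.0773]
ee_rot: [0.983, 0.183, 0.0, 0.0]
ft_force: [0.4, 0.1, -0.2]
grip_width: 0.999
```

```bash
python3 - <<'E'
from h import *
st(); plan([((.4041,-.4042,.079),-68.9,18)])
E
```

```text
t 5.0 p [ 0.4048 -0.4048  0.0773] yaw -68.92 z [ 0. -0. -1.] F [ 0.4  0.1 -0.2] M [0.02 0.02 0.06] w 85.3 q [-0.07  0.47  0.98  1.79 -0.43  1.12 -0.15]
1
[[-0.5,-0.8,-1.7,0,0,0]]
```

Call:
step_arm(motion=[[0,0,0,0,0,0],[0,0,0,0,0,0],[0,0,0,0,0,0],[0,0,0,0,0,0],[0,0,0,0,0,0],[0,0,0,0,0,0],[0,0,0,0,0,0],[0,0,0,0,0,0]], jaw=0, force=70)

```text
clock: 6.0
position: [0.4055, -0.4053, 0.0785]
ee_rot: [0.983, 0.183, 0.001, 0.001]
ft_force: [-0.7, -0.2, 0.4]
grip_width: -0.001
```

```bash
python3 - <<'E'
from h import *
st(); shot('wrist','w3')
E
```

```text
t 6.0 p [ 0.4055 -0.4053  0.0785] yaw -68.91 z [ 0.002 -0.001 -1.   ] F [-0.7 -0.2  0.4] M [-0.02  0.03  0.01] w -0.1 q [-0.07  0.47  0.98  1.79 -0.43  1.12 -0.15]
```

View pics/w3.png

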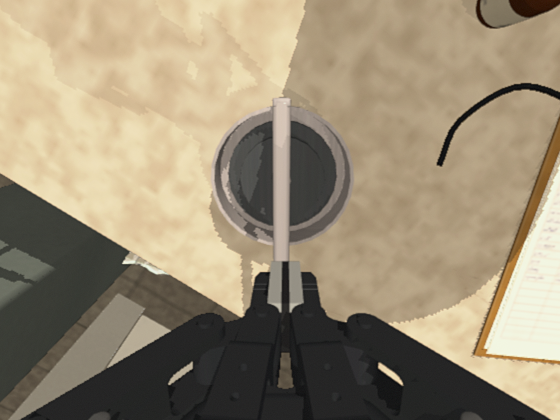

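```bash
python3 - <<'E'
from h import *
a=cv2.imread('pics/w3.png')
cv2.imwrite('pics/z6.png',cv2.resize(a[200:330,215:355],None,fx=4.5,fy=4.5,interpolation=cv2.INTER_CUBIC))
o=manip.get_obs()
print(proj('w3',o['position']), proj('w3',np.array(o['position'])+[0,0,.019]))
E
```

```text
[284.07076362 249.76204486] [284.06459893 265.3268703 ]
```

View pics/z6.png

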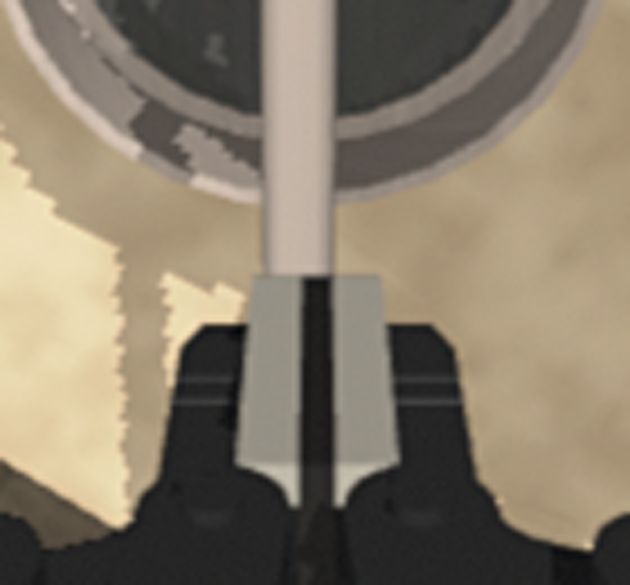

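```bash
python3 - <<'E'
from h import *
o=manip.get_obs();R=Ro.from_quat(o['ee_rot']).as_matrix();p=np.array(o['position'])
for dz in [0,-10,-19,-25,-30]:
  for dx in [-11,0,11]: print(dz,dx,proj('w3',p+R@[dx/1000,0,dz/1000]).round(1))
# bar near end where?
B=[.3823,-.4126,.103]; print(proj('w3',B)); print(proj('w3',[.4819,-.3743,.103]), proj('w3',[.4041,-.4042,.103]))
shot('side','s1');shot('scene','c1')
a=cv2.imread('pics/side0.png')
E
python3 - <<'E'
import cv2
a=cv2.imread('pics/side0.png')
b=cv2.imread('pics/s1.png')[130:230,230:370];cv2.imwrite('pics/z7.png',cv2.resize(b,None,fx=5.5,fy=5.5,interpolation=cv2.INTER_CUBIC))
b=cv2.imread('pics/c1.png')[250:350,240:380];cv2.imwrite('pics/z8.png',cv2.resize(b,None,fx=5.5,fy=5.5,interpolation=cv2.INTER_CUBIC))
E
```

```text
0 -11 [284.1 267. ]
0 0 [284.1 249.8]
0 11 [284.1 231.9]
-10 -11 [284.1 275.5]
-10 0 [284.  257.6]
-10 11 [284. 239.]
-19 -11 [284. 284.]
-19 0 [284.  265.4]
-19 11 [284. 246.]
-25 -11 [284.  290.2]
-25 0 [284. 271.]
-25 11 [284.  251.1]
-30 -11 [284.  295.6]
-30 0 [284. 276.]
-30 11 [283.9 255.6]
[281.11241309 311.63693148]
[280.4088716   97.32654453] [280.95086645 272.05535938]
```

View pics/z7.png

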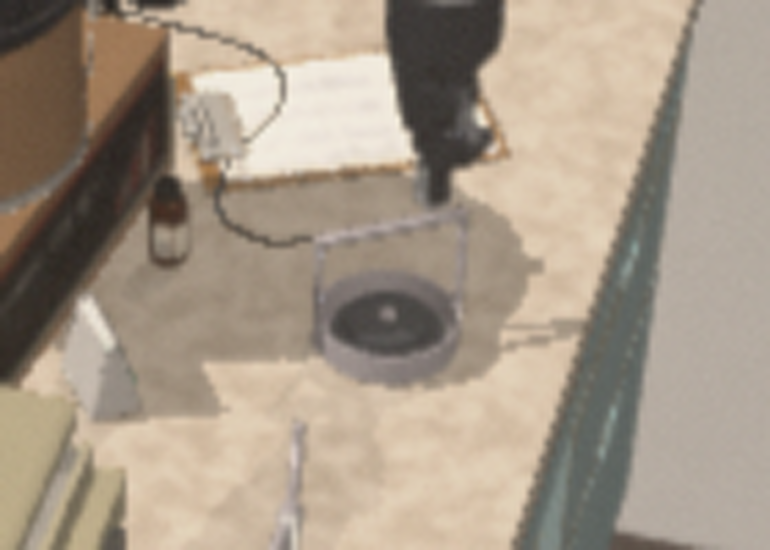

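View pics/z8.png

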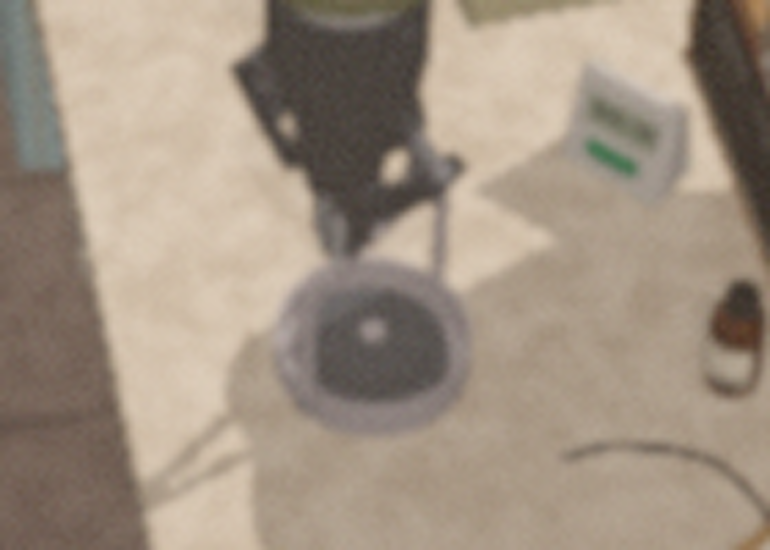

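```bash
python3 - <<'E'
from h import *
X=tri(('s1',230+435/5.5,130+203/5.5),('c1',240+345/5.5,250+255/5.5)); print(X,proj('s1',X),proj('c1',X))
o=manip.get_obs();p=np.array(o['position']); print(p)
for dz in [0,.01,.02,.03]: print(dz,proj('s1',p+[0,0,dz]),proj('c1',p+[0,0,dz]))
print('obs',230+435/5.5,130+203/5.5,240+345/5.5,250+255/5.5)
print(manip.grip_depth)
E
```

```text
[ 0.40297851 -0.40645109  0.10825182] [308.57678567 166.71449573] [301.99768811 296.62080328]
[ 0.40550645 -0.40531768  0.07847661]
0 [307.4667459  173.37585229] [302.44288076 303.54906617]
0.01 [307.61010527 171.20954234] [302.50795569 301.03725788]
0.02 [307.75454333 169.02693222] [302.57369209 298.49991737]
0.03 [307.9000723  166.82783727] [302.64010012 295.93665335]
obs 309.0909090909091 166.9090909090909 302.72727272727275 296.3636363636364
0.0187
```

The gripper reads 0 mm, and the pads in the wrist view sit on top of the bar near (285,262). The side and scene views put the real fingertip about 30 mm above the reported TCP. I'll open the jaws, go about 28 mm lower and close again.

Call:
step_arm(motion=[[0,-1.8,0,0,0,0],[0,0,0,0,0,0],[0,0,0,0,0,0],[0,0,0,0,0,0],[0,0,0,0,0,0]], jaw=50)

```text
clock: 6.78
position: [0.4048, -0.4035, 0.0785]
ee_rot: [0.983, 0.183, 0.001, 0.001]
ft_force: [0.3, 0.0, 0.0]
grip_width: 0.584
```

Call:
step_arm(motion=[[0,0,10,0,0,0],[0,0,10,0,0,0],[0,0,7,0,0,0],[0,0,0,0,0,0]])

```text
clock: 7.28
position: [0.4045, -0.4032, 0.0488]
ee_rot: [0.983, 0.183, 0.0, 0.0]
ft_force: [0.6, 0.0, 0.3]
grip_width: 0.576
```

```bash
python3 - <<'E'
from h import *
st(); a=shot('wrist','w4')
cv2.imwrite('pics/z9.png',cv2.resize(a[80:330,155:415],None,fx=2.4,fy=2.4,interpolation=cv2.INTER_CUBIC))
E
```

```text
t 7.28 p [ 0.4045 -0.4032  0.0488] yaw -68.91 z [ 0.001 -0.    -1.   ] F [0.6 0.  0.3] M [ 0.   -0.04 -0.03] w 49.2 q [-0.05  0.5   0.95  1.82 -0.46  1.07 -0.13]
```

View pics/z9.png

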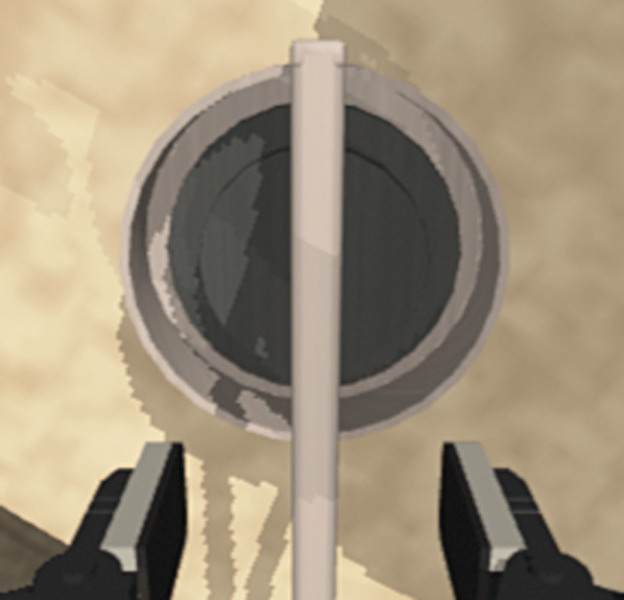

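```bash
python3 - <<'E'
from h import *
for s in [-.054,-.03,-.019,-.01,0,.054]:
    X=np.array([.4321,-.3934,.103])+s*np.array([.9332,.3594,0]); q=proj('w4',X); print(s,(q-[155,80])*2.4)
E
```

```text
-0.054 [313.86660777 655.07194806]
-0.03 [314.02398896 543.25202441]
-0.019 [314.10197187 487.8448701 ]
-0.01 [314.16879586 440.36617622]
0 [314.24646406 385.18262564]
0.054 [314.74073021  34.00466362]
```

Call:
step_arm(motion=[[0,0,0,0,0,0],[0,0,0,0,0,0],[0,0,0,0,0,0],[0,0,0,0,0,0],[0,0,0,0,0,0],[0,0,0,0,0,0]], jaw=0, force=80)

```text
clock: 8.07
position: [0.4048, -0.4037, 0.0498]
ee_rot: [0.983, 0.183, 0.001, 0.001]
ft_force: [-0.5, -0.6, -0.5]
grip_width: 0.067
```

```bash
python3 - <<'E'
from h import *
st(); a=shot('wrist','w5')
cv2.imwrite('pics/z10.png',cv2.resize(a[80:330,155:415],None,fx=2.4,fy=2.4,interpolation=cv2.INTER_CUBIC))
E
```

```text
t 8.07 p [ 0.4048 -0.4037  0.0498] yaw -68.91 z [ 0.002 -0.001 -1.   ] F [-0.5 -0.6 -0.5] M [-0.05 -0.    0.  ] w 5.7 q [-0.05  0.5   0.95  1.81 -0.46  1.07 -0.13]
```

View pics/z10.png

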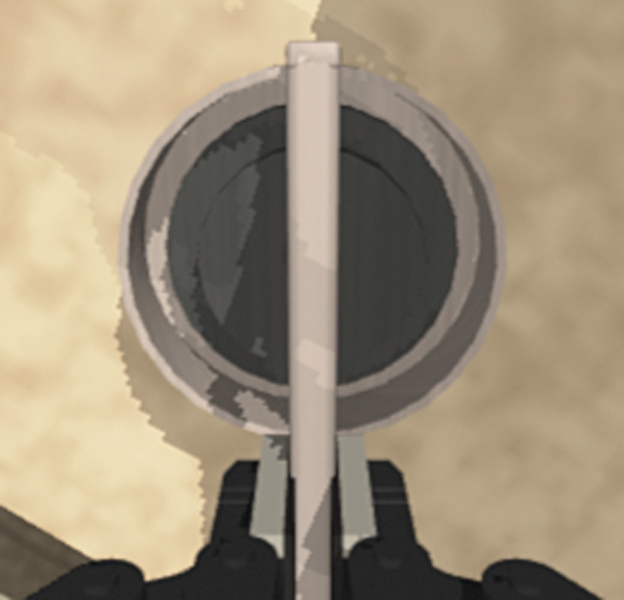

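```bash
python3 - <<'E'
from h import *
print('timer',atz('scene0',353,283,0))
plan([((.405,-.404,.130),-68.9,20),((.4545,-.25,.130),-93.1,22)])
E
```

```text
timer [ 0.61337862 -0.34540194  0.        ]
13
[[0,0.1,-16,0,0,0],[0.1,0.1,-16.1,0,0,0],[0,0.1,-16,0.1,-0.1,0],[0,0.1,-16.1,0,0,0],[0,0,-16,0,0,0],[12.7,-15.7,0,0,0,3],[11.9,-16.4,0,0,0,3],[11,-17,0,0,0,3.1],[10,-17.5,0,0,0,3],[9.1,-18.1,0,0,0,3],[8.2,-18.5,0,0,0,3],[7.2,-18.9,0,0,0,3.1],[6.1,-19.2,-0.1,0,0,3]]
```

Call:
step_arm(motion=[[0,0,-10,0,0,0],[0,0,-16,0,0,0],[0,0,-18,0,0,0],[0,0,-18,0,0,0],[0,0,-18,0,0,0],[12.5,-15.5,0,0,0,3],[12,-16.5,0,0,0,3],[11,-17,0,0,0,3],[10,-17.5,0,0,0,3],[9,-18,0,0,0,3],[8,-18.5,0,0,0,3],[7,-19,0,0,0,3],[6,-19,0,0,0,3],[0,0,0,0,0,0]])

```text
clock: 9.88
position: [0.4567, -0.2472, 0.1445]
ee_rot: [0.999, -0.033, 0.005, 0.0]
ft_force: [0.3, -0.3, -1.8]
grip_width: 0.069
```

```bash
python3 - <<'E'
from h import *
st(); a=shot('wrist','w6'); 
plan([((.4545,-.25,.130),-93.1,22)])
E
```

```text
t 9.88 p [ 0.4567 -0.2472  0.1445] yaw -93.81 z [ 0.009 -0.001 -1.   ] F [ 0.3 -0.3 -1.8] M [-0.01  0.12  0.02] w 5.9 q [-0.65  0.25  1.22  1.86 -0.26  1.19 -0.98]
1
[[-1.8,1.8,14.6,0,-0.6,-0.7]]
```

View pics/w6.png

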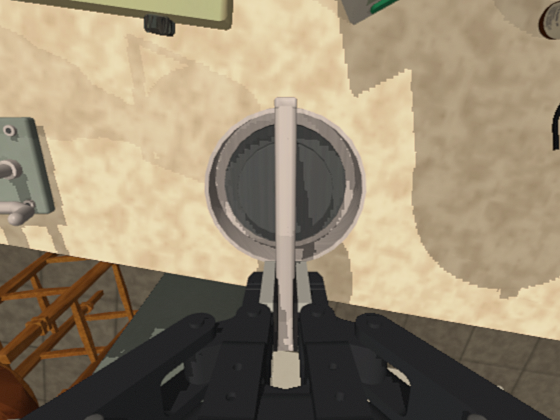

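Call:
step_arm(motion=[[-1,-6,6,0,-0.3,-0.3],[0,-10,6,0,-0.3,-0.4],[0,-12,3,0,0,0],[0,-12,0,0,0,0],[0,0,0,0,0,0]])

```text
clock: 10.55
position: [0.4564, -0.2074, 0.1283]
ee_rot: [1.0, -0.028, -0.001, 0.0]
ft_force: [-0.6, 0.7, -2.8]
grip_width: 0.072
```

```bash
python3 - <<'E'
from h import *
st(); a=shot('wrist','w7'); shot('side','s7'); 
b=cv2.imread('pics/s7.png')[140:300,220:360]; cv2.imwrite('pics/z11.png',cv2.resize(b,None,fx=3.7,fy=3.7,interpolation=cv2.INTER_CUBIC))
E
```

```text
t 10.55 p [ 0.4564 -0.2074  0.1283] yaw -93.17 z [-0.003 -0.    -1.   ] F [-0.6  0.7 -2.8] M [0.   0.07 0.02] w 6.1 q [-0.75  0.22  1.22  1.92 -0.23  1.16 -1.07]
```

View pics/w7.png

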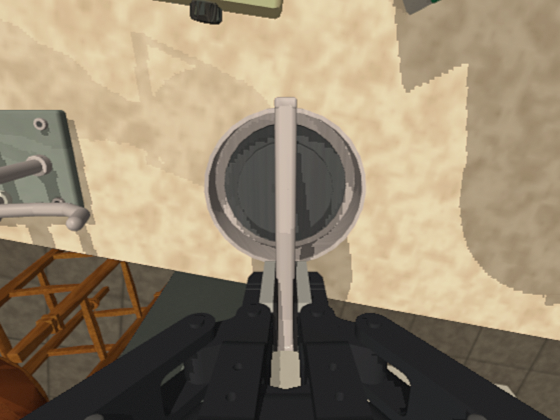

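View pics/z11.png

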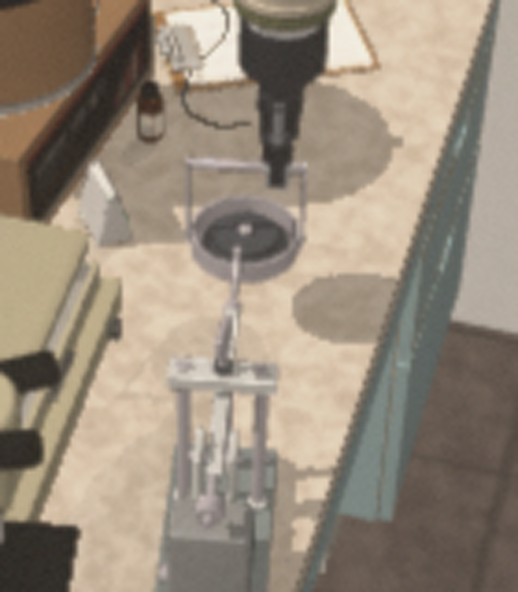

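```bash
python3 - <<'E'
from h import *
st()
print('tip',atz('w7',78,216,.160))
p=np.load('tr.npy')
def W(X): c,s_=np.cos(p[2]),np.sin(p[2]); X=np.array(X)/1000; return np.array([p[0]+c*X[0]-s_*X[1],p[1]+s_*X[0]+c*X[1],X[2]])
print('tip model',W((-167+3,0,160)))
A=atz('w7',285.5,99,.181);B=atz('w7',286.5,345,.181);print('bar',A,B,np.degrees(np.arctan2(*(A-B)[1::-1])))
# bar far-end check at side
print(tri(('s7',220+190/3.7,140+161/3.7),('w7',285.5,99)))
E
```

```text
t 10.65 p [ 0.4563 -0.2086  0.1286] yaw -93.24 z [-0.002 -0.001 -1.   ] F [-0.2  0.2 -2.3] M [0.01 0.13 0.01] w 5.4 q [-0.75  0.22  1.22  1.92 -0.23  1.16 -1.07]
tip [ 0.49345984 -0.1161135   0.16      ]
tip model [ 0.49075283 -0.11284958  0.16      ]
bar [ 0.53833987 -0.21248955  0.181     ] [ 0.43494554 -0.20724957  0.181     ] -2.901246549155369
[ 0.53570719 -0.21260104  0.17620226]
```

```bash
python3 - <<'E'
from h import *
plan([((.4605,-.135,.136),-93.1,15)])
E
```

```text
5
[[0,-14.7,-1.5,0,0,0],[0,-14.8,-1.5,0,0.1,-0.1],[0.1,-14.7,-1.5,0,0,0],[0,-14.7,-1.5,0.1,0,0],[0,-14.8,-1.5,0,0,0]]
```

Call:
step_arm(motion=[[0,-13,-3,0,0,0],[0,-15,-3,0,0,0],[0,-15,-1.5,0,0,0],[0,-15,0,0,0,0],[0,-13,0,0,0,0],[0,0,0,0,0,0]])

```text
clock: 11.4
position: [0.46, -0.1397, 0.1365]
ee_rot: [1.0, -0.031, -0.001, 0.001]
ft_force: [0.6, -0.0, -1.6]
grip_width: 0.07
```

```bash
python3 - <<'E'
from h import *
a=shot('wrist','w8'); shot('side','s8'); shot('scene','c8'); st()
b=cv2.imread('pics/s8.png')[180:280,240:340]; c=cv2.imread('pics/c8.png')[180:280,230:330]; cv2.imwrite('pics/z12.png',cv2.resize(np.hstack([b,c]),None,fx=4,fy=4,interpolation=cv2.INTER_CUBIC))
E
```

```text
t 11.55 p [ 0.4597 -0.141   0.1365] yaw -93.71 z [-0.002 -0.004 -1.   ] F [ 0.4  0.  -2.7] M [-0.02  0.06 -0.01] w 6.4 q [-0.98  0.08  1.25  1.96 -0.08  1.16 -1.34]
```

View pics/w8.png

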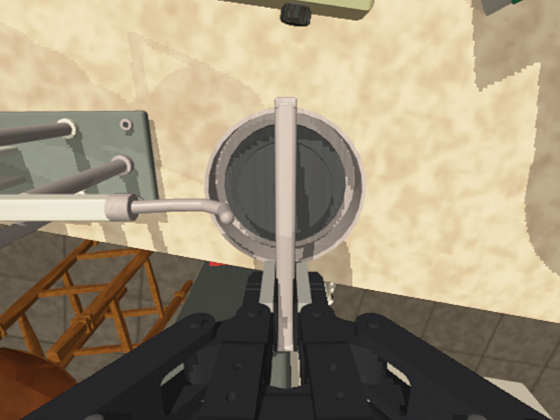

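View pics/z12.png

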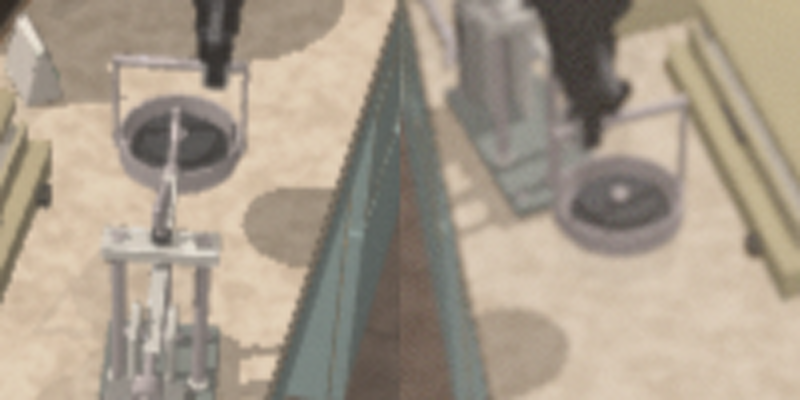

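```bash
python3 - <<'E'
from h import *
p=np.load('tr.npy')
def W(X): c,s_=np.cos(p[2]),np.sin(p[2]); X=np.array(X)/1000; return np.array([p[0]+c*X[0]-s_*X[1],p[1]+s_*X[0]+c*X[1],X[2]])
print('tip',atz('w8',226,213,.160), 'model',W((-165,0,160)),proj('w8',W((-165,0,160))))
for x in (-115,-108): print(proj('w8',W((x,0,142))))
print('collar',atz('w8',106,207,.146),atz('w8',137,207,.146))
for x in (-135,-143,-151): print(proj('w8',W((x,0,141.5))))
A=atz('w8',285.5,99,.187);B=atz('w8',287,345,.187);print('bar',A,B)
X=tri(('s8',240+117/4,180+59/4),('c8',230+(688-400)/4,180+101/4),('w8',285.5,99));print(X)
print(tri(('s8',240+244/4,180+66/4),('c8',230+(556-400)/4,180+127/4)))
E
python3 - <<'E'
import cv2
a=cv2.imread('pics/w8.png')
cv2.imwrite('pics/z13.png',cv2.resize(a[170:250,90:310],None,fx=3.6,fy=3.6,interpolation=cv2.INTER_CUBIC))
E
```

```text
tip [ 0.49217443 -0.11391672  0.16      ] model [ 0.49069843 -0.1138481   0.16      ] [226.22390548 215.92346695]
[137.3109601  205.52061382]
[124.08193101 205.64016011]
collar [ 0.49480198 -0.0495357   0.146     ] [ 0.49377927 -0.06551369  0.146     ]
[175.39395236 204.89597739]
[190.46829304 204.75976659]
[205.54145668 204.62356642]
bar [ 0.54180007 -0.14530173  0.187     ] [ 0.43663836 -0.13942563  0.187     ]
[ 0.54060853 -0.14549277  0.18426076]
[ 0.4373317  -0.13420354  0.18912986]
```

View pics/z13.png

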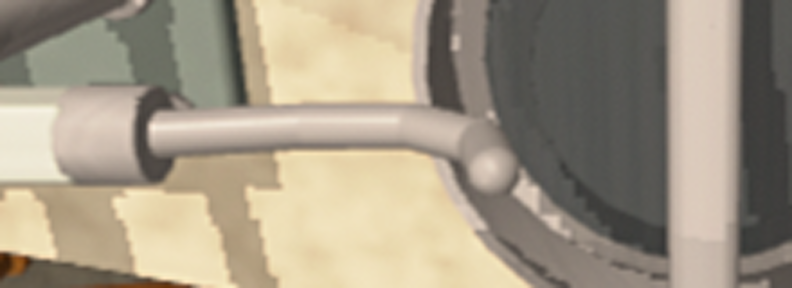

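Call:
step_arm(motion=[[0,-10,0,0,0,0],[0,-14,0,0,0,-0.3],[0,-14,0,0,0,-0.3],[0,-11,0,0,0,0],[0,0,0,0,0,0],[0,0,0,0,0,0]])

```text
clock: 12.3
position: [0.4625, -0.0917, 0.1363]
ee_rot: [1.0, -0.029, -0.001, 0.002]
ft_force: [-0.6, 0.3, -2.5]
grip_width: 0.07
```

```bash
python3 - <<'E'
from h import *
a=shot('wrist','w9'); st()
p=np.load('tr.npy')
def W(X): c,s_=np.cos(p[2]),np.sin(p[2]); X=np.array(X)/1000; return np.array([p[0]+c*X[0]-s_*X[1],p[1]+s_*X[0]+c*X[1],X[2]])
print('tip model',proj('w9',W((-165,0,160))),'hook',[proj('w9',W((x,0,141.5))).round(1) for x in (-135,-143,-151)])
cv2.imwrite('pics/z14.png',cv2.resize(a[80:360,140:420],None,fx=2.14,fy=2.14,interpolation=cv2.INTER_CUBIC))
E
```

```text
t 12.35 p [ 0.4626 -0.0917  0.1363] yaw -93.35 z [-0.002 -0.005 -1.   ] F [-0.7 -0.  -2.7] M [0.03 0.1  0.01] w 6.2 q [-1.08  0.01  1.21  1.98 -0.    1.16 -1.5 ]
tip model [327.05183067 215.26116159] hook [array([266.1, 204.1]), array([281.2, 204. ]), array([296.3, 203.9])]
```

View pics/z14.png

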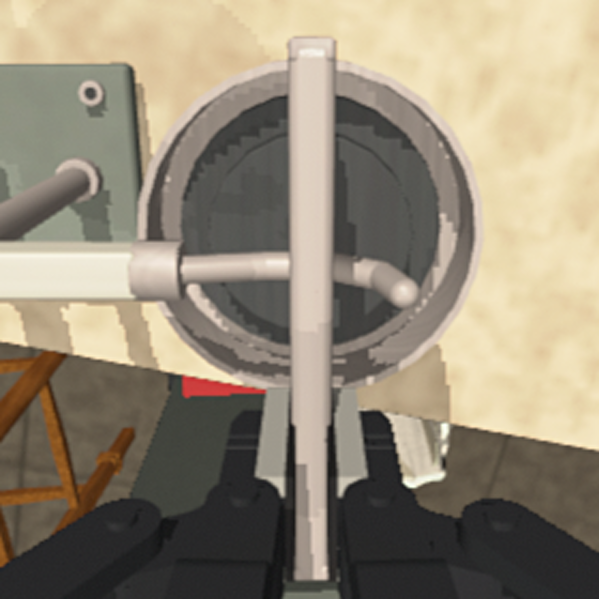

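Call:
step_arm(motion=[[0,-1.2,6,0,0,0],[0,0,9,0,0,0],[0,0,8,0,0,0],[0,0,5,0,0,0],[0,0,0,0,0,0]])

```text
clock: 12.98
position: [0.462, -0.0918, 0.1056]
ee_rot: [1.0, -0.03, -0.001, 0.003]
ft_force: [-0.6, -0.9, -2.6]
grip_width: 0.072
```

```bash
python3 - <<'E'
from h import *
a=shot('wrist','w10'); st()
p=np.load('tr.npy')
cv2.imwrite('pics/z15.png',cv2.resize(a[80:360,140:420],None,fx=2.14,fy=2.14,interpolation=cv2.INTER_CUBIC))
E
```

```text
t 13.03 p [ 0.4621 -0.0918  0.1058] yaw -93.45 z [-0.003 -0.006 -1.   ] F [ 0.4 -0.2 -2.5] M [0.06 0.07 0.03] w 5.9 q [-1.04  0.11  1.21  2.01 -0.1   1.09 -1.41]
```

View pics/z15.png

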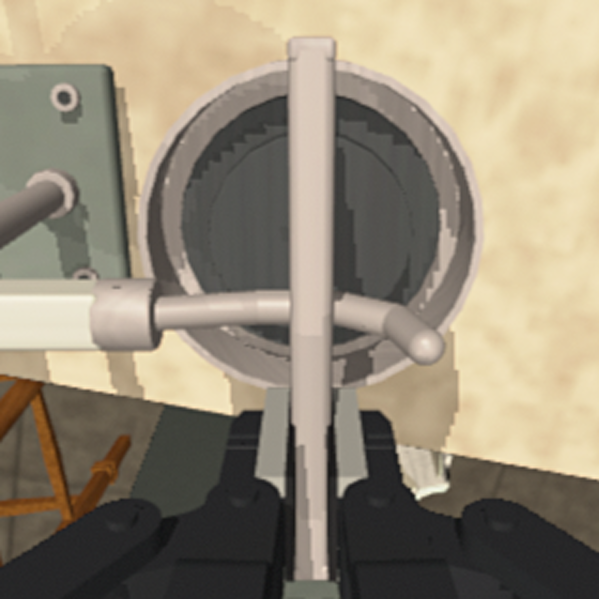

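Call:
step_arm(motion=[[3,-0.8,1,0,0,0],[0,0,2,0,0,0],[0,0,1,0,0,0],[0,0,0,0,0,0]])

```text
clock: 13.52
position: [0.4659, -0.091, 0.1021]
ee_rot: [1.0, -0.03, -0.001, 0.003]
ft_force: [-0.7, -0.0, -2.2]
grip_width: 0.069
```

Call:
step_arm(motion=[[0,0,2,0,0,0],[0,0,1,0,0,0],[0,0,0,0,0,0]])

```text
clock: 13.9
position: [0.466, -0.091, 0.099]
ee_rot: [1.0, -0.03, -0.001, 0.003]
ft_force: [-0.7, 0.8, -1.4]
grip_width: 0.072
```

```bash
python3 - <<'E'
from h import *
st()
E
```

```text
t 13.9 p [ 0.466 -0.091  0.099] yaw -93.43 z [-0.001 -0.005 -1.   ] F [-0.7  0.8 -1.4] M [0.06 0.12 0.02] w 6.1 q [-1.02  0.14  1.2   2.01 -0.15  1.08 -1.38]
```

Contact is starting: Fz has gone from −2.5 to −1.4, which matches the 1 N spring. I'll continue down gently.

Call:
step_arm(motion=[[0,0,1.5,0,0,0],[0,0,1,0,0,0],[0,0,0,0,0,0]])

```text
clock: 14.28
position: [0.4661, -0.091, 0.0964]
ee_rot: [1.0, -0.03, -0.001, 0.003]
ft_force: [-0.2, 0.4, -2.2]
grip_width: 0.072
```

```bash
python3 - <<'E'
from h import *
a=shot('wrist','w11'); st()
cv2.imwrite('pics/z16.png',cv2.resize(a[80:360,140:420],None,fx=2.14,fy=2.14,interpolation=cv2.INTER_CUBIC)); st()
E
```

```text
t 14.32 p [ 0.4661 -0.091   0.0965] yaw -93.42 z [-0.001 -0.005 -1.   ] F [-0.6 -0.1 -0.5] M [0.06 0.1  0.01] w 5.7 q [-1.01  0.15  1.2   2.02 -0.15  1.08 -1.37]
t 14.32 p [ 0.4661 -0.091   0.0965] yaw -93.42 z [-0.001 -0.005 -1.   ] F [-0.6 -0.1 -0.5] M [0.06 0.1  0.01] w 5.7 q [-1.01  0.15  1.2   2.02 -0.15  1.08 -1.37]
```

View pics/z16.png

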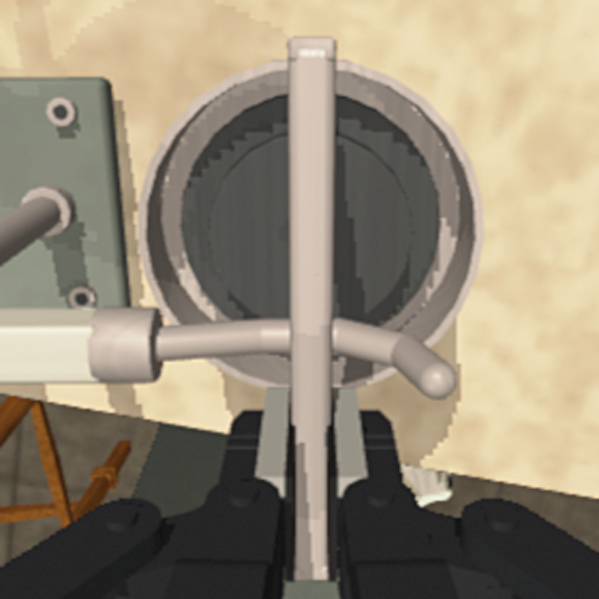

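Call:
step_arm(motion=[[0,0,1,0,0,0],[0,0,0.5,0,0,0],[0,0,0,0,0,0]])

```text
clock: 14.7
position: [0.4663, -0.091, 0.0953]
ee_rot: [1.0, -0.03, -0.0, 0.003]
ft_force: [-2.5, 0.1, 3.8]
grip_width: 0.067
```

```bash
python3 - <<'E'
from h import *
st(); shot('side','s11');st()
E
```

```text
t 14.7 p [ 0.4663 -0.091   0.0953] yaw -93.42 z [-0.001 -0.005 -1.   ] F [-2.5  0.1  3.8] M [0.11 0.45 0.02] w 5.7 q [-1.01  0.15  1.2   2.02 -0.16  1.07 -1.37]
t 14.75 p [ 0.4662 -0.091   0.0952] yaw -93.42 z [-0.001 -0.005 -1.   ] F [-2.8  0.8  2.7] M [0.11 0.44 0.06] w 6.3 q [-1.01  0.15  1.2   2.02 -0.16  1.07 -1.37]
```

Call:
step_arm(motion=[[0,0,-0.4,0,0,0],[0,0,0,0,0,0]])

```text
clock: 15.0
position: [0.4662, -0.091, 0.0956]
ee_rot: [1.0, -0.03, -0.001, 0.002]
ft_force: [-0.4, -0.0, 1.7]
grip_width: 0.07
```

Call:
step_arm(motion=[[0,0,0,0,0,0],[0,0,0,0,0,0],[0,0,0,0,0,0],[0,0,0,0,0,0],[0,0,0,0,0,0],[0,0,0,0,0,0]], jaw=40)

```text
clock: 15.75
position: [0.4668, -0.091, 0.0957]
ee_rot: [1.0, -0.03, 0.0, 0.003]
ft_force: [-0.0, 0.1, 0.2]
grip_width: 0.467
```

```bash
python3 - <<'E'
from h import *
st(); a=shot('wrist','w12');st()
cv2.imwrite('pics/z17.png',cv2.resize(a[80:360,140:420],None,fx=2.14,fy=2.14,interpolation=cv2.INTER_CUBIC)); st()
E
```

```text
t 15.75 p [ 0.4668 -0.091   0.0957] yaw -93.42 z [ 0.    -0.005 -1.   ] F [-0.   0.1  0.2] M [0.04 0.02 0.01] w 39.9 q [-1.01  0.15  1.2   2.02 -0.16  1.07 -1.37]
t 15.8 p [ 0.4667 -0.0911  0.0957] yaw -93.42 z [ 0.    -0.005 -1.   ] F [-0.2  0.   0.6] M [ 0.01 -0.08 -0.04] w 39.9 q [-1.01  0.15  1.2   2.02 -0.16  1.07 -1.37]
t 15.8 p [ 0.4667 -0.0911  0.0957] yaw -93.42 z [ 0.    -0.005 -1.   ] F [-0.2  0.   0.6] M [ 0.01 -0.08 -0.04] w 39.9 q [-1.01  0.15  1.2   2.02 -0.16  1.07 -1.37]
```

View pics/z17.png

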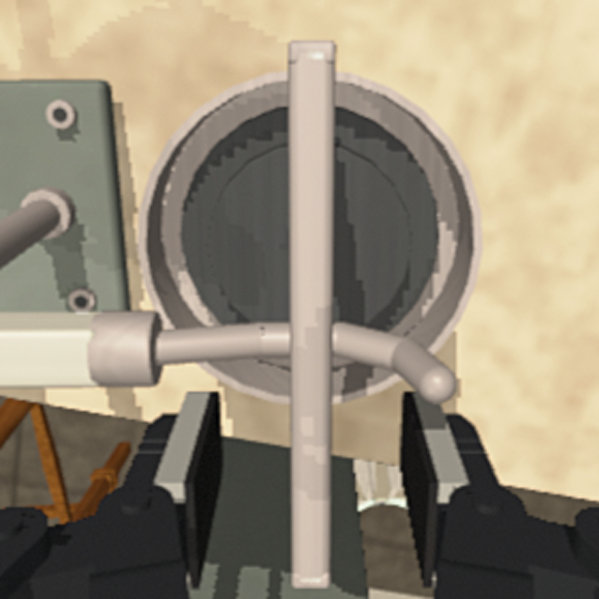

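```bash
python3 - <<'E'
from h import *
plan([((.4668,-.091,.23),-93.4,35),((.49,.035,.26),-14.3,35)])
E
```

```text
13
[[0,0.2,-33.6,0.1,0,0],[0.1,0.1,-33.5,0.1,0,0],[0,0,-33.6,0,0,0],[0,0.1,-33.6,0.1,0,0],[1.7,-14.1,-3.3,0,0,-8.8],[3.9,-13.7,-3.4,0,0,-8.8],[6,-13,-3.3,0,0,-8.8],[7.8,-11.9,-3.3,0,0,-8.8],[9.6,-10.5,-3.4,0,0,-8.8],[11,-9,-3.3,0,0,-8.7],[12.3,-7.1,-3.3,0,0,-8.8],[13.3,-5.3,-3.4,0,0,-8.8],[13.9,-3.1,-3.3,0,0,-8.8]]
```

Call:
step_arm(motion=[[0,0,-15,0,0,0],[0,0,-30,0.1,0,0],[0,0,-34,0.1,0,0],[0,0,-34,0,0,0],[0,0,-22,0,0,0],[1.5,-14,-3,0,0,-8.8],[4,-14,-3,0,0,-8.8],[6,-13,-3,0,0,-8.8],[8,-12,-3,0,0,-8.8],[9.5,-10.5,-3,0,0,-8.8],[11,-9,-3,0,0,-8.8],[12,-7,-3,0,0,-8.8],[13,-5,-3,0,0,-8.8],[14,-3,-3,0,0,-8.8],[0,0,0,0,0,0]])

```text
clock: 17.68
position: [0.4881, 0.0375, 0.2626]
ee_rot: [0.777, 0.629, 0.0, -0.001]
ft_force: [0.0, -0.5, 0.6]
grip_width: 0.467
```

```bash
python3 - <<'E'
from h import *
shot('wrist','w13');st(); shot('side','s13')
a=cv2.imread('pics/s13.png')[160:300,210:350];cv2.imwrite('pics/z18.png',cv2.resize(a,None,fx=4,fy=4,interpolation=cv2.INTER_CUBIC))
E
```

```text
t 17.73 p [0.488  0.0366 0.2624] yaw -12.18 z [-0.     0.001 -1.   ] F [-0.   1.1 -0.1] M [0.02 0.01 0.05] w 40.1 q [-1.57 -0.24  1.26  1.75  0.23  1.47 -0.56]
```

View pics/w13.png

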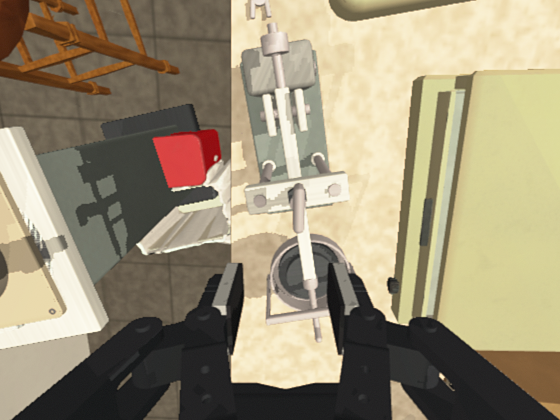

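View pics/z18.png

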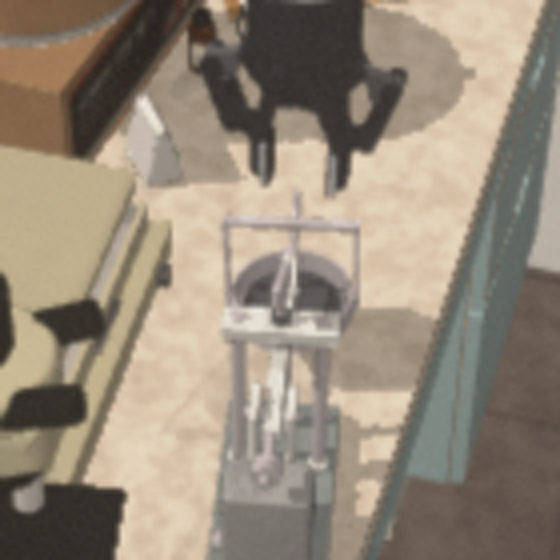

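```bash
python3 - <<'E'
from h import *
a=cv2.imread('pics/w13.png')[165:250,235:365];cv2.imwrite('pics/z19.png',cv2.resize(a,None,fx=6,fy=6,interpolation=cv2.INTER_CUBIC))
E
```

```text
(no output)
```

View pics/z19.png

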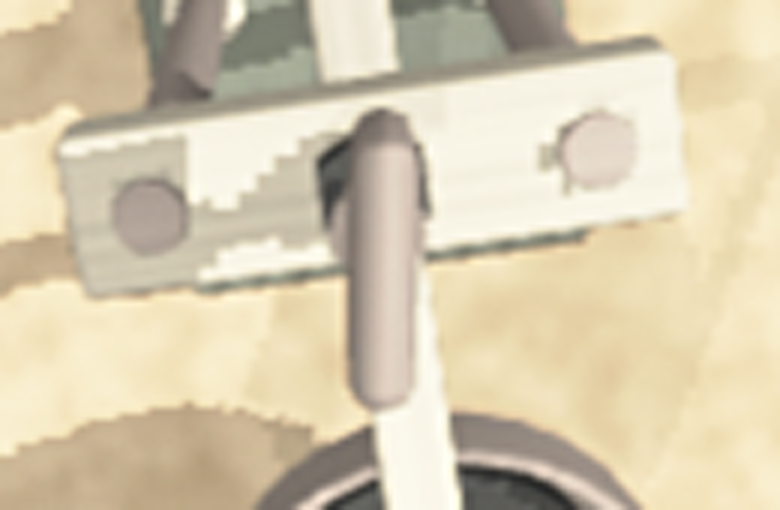

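```bash
python3 - <<'E'
from h import *
def z(u,v): return ((u+.5)/6-.5+235,(v+.5)/6-.5+165)
A=atz('w13',*z(387,125),.218);B=atz('w13',*z(380,400),.218);print(A,B,(A+B)/2,np.linalg.norm(A-B),np.degrees(np.arctan2(*(A-B)[1::-1])))
a=atz('w13',*z(149,215),.175);b=atz('w13',*z(597,148),.175);print(a,b,(a+b)/2,np.degrees(np.arctan2(*(b-a)[1::-1])))
E
```

```text
[0.50314175 0.06110065 0.218     ] [0.49585612 0.02866547 0.218     ] [0.49949894 0.04488306 0.218     ] 0.03324336223248164 77.34028260940539
[0.46848279 0.04460685 0.175     ] [0.52981325 0.04121591 0.175     ] [0.49914802 0.04291138 0.175     ] -3.1646423571631153
```

```bash
python3 - <<'E'
from h import *
plan([((.4993,.0425,.205),-13.3,25)])
E
```

```text
3
[[2.9,3.2,19.1,0,0,0.3],[2.9,3.2,19.1,0,0,0.4],[2.9,3.2,19.1,0,-0.1,0.3]]
```

Call:
step_arm(motion=[[3,3.2,19,0,0,0.4],[3,3.2,19,0,0,0.4],[3,3.2,17,0,0,0.3],[0,0,0,0,0,0],[0,0,0,0,0,0]])

```text
clock: 18.4
position: [0.4999, 0.0392, 0.2059]
ee_rot: [0.79, 0.613, 0.001, -0.001]
ft_force: [-0.1, 0.3, 0.2]
grip_width: 0.467
```

```bash
python3 - <<'E'
from h import *
a=shot('wrist','w14');st(); plan([((.4993,.0425,.161),-13.3,15)])
cv2.imwrite('pics/z20.png',cv2.resize(a[140:360,150:410],None,fx=3,fy=2.7,interpolation=cv2.INTER_CUBIC))
o=manip.get_obs();p=np.array(o['position'])
print(proj('w14',p+[0,0,.03]),proj('w14',p+[0,0,.0]))
E
```

```text
t 18.45 p [0.4998 0.0395 0.2059] yaw -14.41 z [-0.     0.003 -1.   ] F [-0.6 -0.3  0.2] M [-0.03  0.03  0.  ] w 39.9 q [-1.43  0.06  1.34  1.82 -0.07  1.31 -0.33]
3
[[0.9,-0.4,15,0,-0.1,-0.4],[0.9,-0.4,14.9,0,0,-0.3],[0.9,-0.4,15,-0.1,-0.1,-0.4]]
[283.93289727 274.44054383] [284.16145559 248.48773355]
```

View pics/w14.png

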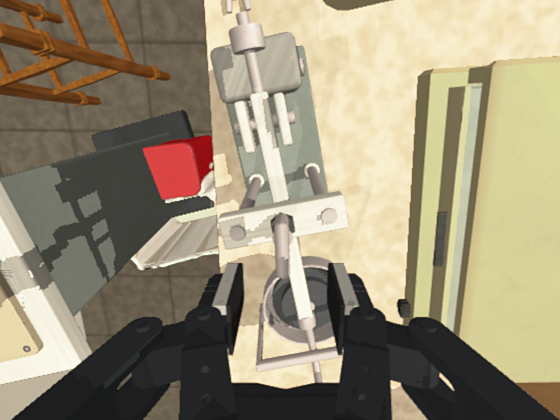

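```bash
cat > kin.py <<'E'
import numpy as np
from scipy.optimize import least_squares
from scipy.spatial.transform import Rotation as Ro
D=[([0.2345,0.579,0.1981],67.96,[-1.2086,.3327,-.0647,1.4607,.0216,1.3499,-.0885]),
([0.4018,-0.0768,0.3826],-64.2,[-0.57,-0.25,0.51,1.65,0.13,1.72,-1.18]),
([0.4148,-0.3981,0.2048],-65.64,[-0.16,0.34,1.05,1.63,-0.3,1.35,-0.21]),
([0.4057,-0.3993,0.1067],-68.94,[-0.1,0.43,1.01,1.77,-0.39,1.17,-0.18]),
([0.4048,-0.4048,0.0773],-68.92,[-0.07,0.47,0.98,1.79,-0.43,1.12,-0.15]),
([0.4045,-0.4032,0.0488],-68.91,[-0.05,0.5,0.95,1.82,-0.46,1.07,-0.13]),
([0.4567,-0.2472,0.1445],-93.81,[-0.65,0.25,1.22,1.86,-0.26,1.19,-0.98]),
([0.4564,-0.2074,0.1283],-93.17,[-0.75,0.22,1.22,1.92,-0.23,1.16,-1.07]),
([0.4597,-0.141,0.1365],-93.71,[-0.98,0.08,1.25,1.96,-0.08,1.16,-1.34]),
([0.4626,-0.0917,0.1363],-93.35,[-1.08,0.01,1.21,1.98,0,1.16,-1.5]),
([0.4621,-0.0918,0.1058],-93.45,[-1.04,0.11,1.21,2.01,-0.1,1.09,-1.41]),
([0.488,0.0366,0.2624],-12.18,[-1.57,-0.24,1.26,1.75,0.23,1.47,-0.56]),
([0.4998,0.0395,0.2059],-14.41,[-1.43,0.06,1.34,1.82,-0.07,1.31,-0.33])]
def fk(q,P,s=(-1,1,-1,1,-1,1,-1)):
    d1,L1,L2,L3,y0,e1,e2=P
    Rz=lambda a:Ro.from_rotvec([0,0,a]);Ry=lambda a:Ro.from_rotvec([0,a,0])
    R=Rz(s[0]*q[0]+0);p=np.array([0,0,d1])+R.apply([e1,0,0]);R=R*Ry(s[1]*q[1])
    R=R*Rz(s[2]*q[2]);p=p+R.apply([0,0,L1]);R=R*Ry(s[3]*q[3]);p=p+R.apply([e2,0,0])
    R=R*Rz(s[4]*q[4]);p=p+R.apply([0,0,L2]);R=R*Ry(s[5]*q[5]);R=R*Rz(s[6]*q[6]);p=p+R.apply([0,0,L3])
    return p,R*Rz(y0)
def downq(th):
    t=np.radians(th); y=np.array([np.cos(t),np.sin(t),0]); z=np.array([0,0,-1.]); return Ro.from_matrix(np.stack([np.cross(y,z),y,z],1))
if __name__=='__main__':
    import itertools
    best=None
    for s3,s5,s7 in itertools.product((-1,1),repeat=3):
      for y0 in (0,np.pi/2,np.pi,-np.pi/2):
        s=(-1,1,s3,1,s5,1,s7)
        def f(P):
            r=[]
            for p,th,q in D:
                a,R=fk(q,P,s); r+=list((a-p))+list(.2*(downq(th).inv()*R).as_rotvec())
            return r
        S=least_squares(f,[.3,.4,.4,.25,y0,0,0])
        if best is None or S.cost<best[0]: best=(S.cost,s,S.x,np.round(np.reshape(S.fun,(-1,6)),3)); print(best[:3])
    print(best[3])
E
python3 kin.py; python3 -c "
from h import *
print(manip.get_obs()['joint_pos'])"
```

```text
(np.float64(0.0023711517408703444), (-1, 1, -1, 1, -1, 1, -1), array([ 0.15446153,  0.45236464,  0.52392994,  0.26271592,  1.56941118,
       -0.03281481, -0.001615  ]))
(np.float64(0.0023711517408703383), (-1, 1, -1, 1, -1, 1, -1), array([ 0.15446149,  0.45236464,  0.52392994,  0.26271587,  1.56941118,
       -0.03281481, -0.001615  ]))
(np.float64(0.002371151740870338), (-1, 1, -1, 1, -1, 1, -1), array([ 0.15446142,  0.45236464,  0.52392994,  0.26271581,  1.56941118,
       -0.03281481, -0.001615  ]))
[[-0.045  0.017  0.007  0.    -0.    -0.   ]
 [-0.008  0.026  0.022 -0.001 -0.002  0.001]
 [ 0.006  0.007 -0.001  0.    -0.    -0.001]
 [-0.004  0.004 -0.011  0.001 -0.001  0.001]
 [-0.002  0.008 -0.012  0.001 -0.001  0.   ]
 [-0.004  0.011 -0.014  0.001 -0.001 -0.   ]
 [ 0.    -0.002 -0.    -0.     0.003 -0.001]
 [-0.001  0.001 -0.006  0.001 -0.001 -0.   ]
 [ 0.     0.    -0.003 -0.    -0.001  0.001]
 [-0.     0.    -0.001 -0.002 -0.001 -0.   ]
 [ 0.002  0.    -0.003 -0.003  0.001 -0.002]
 [ 0.003 -0.002  0.017  0.    -0.     0.001]
 [ 0.004 -0.005  0.003  0.001  0.002  0.001]]
[-1.43194108  0.06433873  1.33854955  1.81596732 -0.06801852  1.31154601
 -0.32791883]
```

```bash
cat > kin2.py <<'E'
from kin import *
s=(-1,1,-1,1,-1,1,-1)
Rz=lambda a:Ro.from_rotvec([0,0,a]);Ry=lambda a:Ro.from_rotvec([0,a,0])
def fk2(q,P):
    v=np.reshape(P[:18],(6,3)); R=Rz(s[0]*q[0]);p=R.apply(v[0]);R=R*Ry(s[1]*q[1]);p=p+R.apply([v[1][0],v[1][1],0])
    R=R*Rz(s[2]*q[2]);p=p+R.apply(v[2]);R=R*Ry(s[3]*q[3]);p=p+R.apply([v[3][0],0,0])
    R=R*Rz(s[4]*q[4]);p=p+R.apply(v[4]);R=R*Ry(s[5]*q[5]);p=p+R.apply([v[5][0],0,0]);R=R*Rz(s[6]*q[6]);p=p+R.apply([0,0,v[5][2]])
    return p,R*Rz(np.pi/2)
def fit():
    x0=np.zeros((6,3));x0[0,2]=.15;x0[2,2]=.45;x0[4,2]=.52;x0[5,2]=.26;x0=x0.ravel()
    def f(P):
        r=[]
        for p,th,q in D:
            a,R=fk2(q,P); r+=list((a-p))
        return r+list(1e-2*(P-x0))
    S=least_squares(f,x0); return S.x,np.array(S.fun[:3*len(D)]).reshape(-1,3)
if __name__=='__main__':
    P,r=fit(); print(P.reshape(6,3).round(3)); print(r.round(4)); np.save('P.npy',P)
E
python3 kin2.py
```

```text
[[ 0.006 -0.012  0.08 ]
 [-0.007 -0.012  0.   ]
 [ 0.007 -0.024  0.454]
 [ 0.006  0.     0.   ]
 [-0.004  0.002  0.492]
 [ 0.009  0.     0.2  ]]
[[ 0.0001 -0.     -0.0002]
 [-0.0002  0.0003  0.0001]
 [ 0.0037  0.0011  0.0004]
 [-0.0037 -0.0034 -0.0012]
 [-0.0005  0.     -0.0001]
 [-0.0013  0.0017 -0.0004]
 [ 0.0004 -0.0005  0.004 ]
 [ 0.0005  0.0027 -0.0001]
 [-0.0002  0.0018 -0.0013]
 [-0.0004 -0.0001 -0.0014]
 [ 0.003   0.0015  0.0012]
 [ 0.0002 -0.0017 -0.0002]
 [-0.0004 -0.0024 -0.0008]]
```

```bash
cat > sim.py <<'E'
from kin2 import *
P=np.load('P.npy')
def jac(q):
    J=np.zeros((6,7));p0,R0=fk2(q,P)
    for i in range(7):
        d=np.array(q,float);d[i]+=1e-5;p,R=fk2(d,P);J[:3,i]=(p-p0)/1e-5;J[3:,i]=(R*R0.inv()).as_rotvec()/1e-5
    return J,p0,R0
def go(q,tp,Rt,n=15,w=1.0):
    q=np.array(q,float);_,p0,R0=jac(q);rv=(R0.inv()*Rt).as_rotvec()
    for k in range(n):
        J,p,R=jac(q);pt=p0+(np.array(tp)-p0)*(k+1)/n;Rn=R0*Ro.from_rotvec(rv*(k+1)/n)
        e=np.r_[pt-p,(Rn*R.inv()).as_rotvec()];q=q+np.linalg.pinv(J)@e
    for k in range(2):
        J,p,R=jac(q);q=q+np.linalg.pinv(J)@np.r_[np.array(tp)-p,(Rt*R.inv()).as_rotvec()]
    return q
if __name__=='__main__':
    for a,b in [(0,1),(1,2),(2,3),(5,6),(7,8),(10,11),(11,12)]:
        print(a,b,go(D[a][2],D[b][0],downq(D[b][1]),30).round(2),D[b][2])
E
python3 sim.py
```

```text
0 1 [-0.57 -0.25  0.51  1.65  0.12  1.71 -1.17] [-0.57, -0.25, 0.51, 1.65, 0.13, 1.72, -1.18]
1 2 [-0.13  0.32  1.01  1.64 -0.28  1.34 -0.23] [-0.16, 0.34, 1.05, 1.63, -0.3, 1.35, -0.21]
2 3 [-0.11  0.42  1.01  1.77 -0.39  1.16 -0.19] [-0.1, 0.43, 1.01, 1.77, -0.39, 1.17, -0.18]
5 6 [-0.66  0.29  1.25  1.86 -0.29  1.2  -0.95] [-0.65, 0.25, 1.22, 1.86, -0.26, 1.19, -0.98]
7 8 [-0.99  0.08  1.27  1.96 -0.08  1.16 -1.33] [-0.98, 0.08, 1.25, 1.96, -0.08, 1.16, -1.34]
10 11 [-1.29 -0.1   1.08  1.75  0.08  1.44 -0.43] [-1.57, -0.24, 1.26, 1.75, 0.23, 1.47, -0.56]
11 12 [-1.76 -0.2   1.5   1.82  0.2   1.34 -0.56] [-1.43, 0.06, 1.34, 1.82, -0.07, 1.31, -0.33]
```

```bash
cat > srch.py <<'E'
from sim import *
import sys
lo=np.array([-2.6,-.5,-1.47,.16,-1.27,.06,-2.6]);hi=np.array([2.6,2.12,1.34,2.42,4.41,2.06,2.6])
q0=np.array([-1.43194108,0.06433873,1.33854955,1.81596732,-0.06801852,1.31154601,-0.32791883])
rng=np.random.default_rng(int(sys.argv[1]))
res=[]
G=((.4993,.0425,.205))
import time;t0=time.time()
while time.time()-t0<400:
    yaw=rng.choice([-13.3,-73.3])
    wp=[]; q=q0.copy(); ok=True; cost=0
    q=go(q,[.4998,.0395,.28],downq(-14.4),4)
    prev=np.array([.5,.04,.28]);py=-14
    for k in range(2):
        p=np.array([rng.uniform(.38,.6),rng.uniform(-.2,.2),rng.uniform(.28,.42)]);y=rng.uniform(-120,110)
        q=go(q,p,downq(y),8); wp.append((p.round(2),round(y)))
        if np.any(q<lo+.02) or np.any(q>hi-.02): ok=False;break
        cost+=max(np.linalg.norm(p-prev)/.04,abs(y-py)/9);prev=p;py=y
    if not ok: continue
    q=go(q,[.4993,.0425,.28],downq(-13.3),8); q=go(q,G,downq(-13.3),4)
    cost+=max(np.linalg.norm(prev-[.5,.04,.28])/.04,abs(py+13)/9)
    if np.any(q<lo) or np.any(q>hi): continue
    res.append((abs(q[2]-.2)+.01*cost,cost,wp,q.round(2)))
res.sort(key=lambda r:r[0])
for r in res[:4]: print(r)
E
for i in 1 2 3 4; do timeout 500 python3 srch.py $i & done; wait
python3 - <<'E'
from sim import *
q=[-1.43194108,0.06433873,1.33854955,1.81596732,-0.06801852,1.31154601,-0.32791883]
for y in (-30,-50,-70,-90): q=go(q,[.4993,.0425,.205],downq(y),6);print(y,q.round(2))
E
```

```text
(np.float64(0.1878013854225243), 15.263810744666335, [(array([ 0.46, -0.01,  0.4 ]), 28), (array([0.56, 0.1 , 0.35]), -40)], array([-0.4 ,  0.05,  0.24,  1.78, -0.01,  1.31, -0.4 ]))
(np.float64(0.21510035096256602), np.float64(13.685201129351034), [(array([ 0.59, -0.05,  0.35]), -7), (array([ 0.38, -0.1 ,  0.31]), -26)], array([-0.29,  0.05,  0.12,  1.78, -0.01,  1.31, -0.4 ]))
(np.float64(0.2648461296897987), np.float64(22.63575599781671), [(array([ 0.57, -0.15,  0.39]), 11), (array([ 0.42, -0.07,  0.38]), -77)], array([-0.33,  0.05,  0.16,  1.78, -0.01,  1.31, -0.4 ]))
(np.float64(0.3693128444116134), np.float64(28.132331407840933), [(array([ 0.57, -0.18,  0.32]), 8), (array([ 0.55, -0.13,  0.4 ]), 98)], array([-0.45,  0.05,  0.29,  1.78, -0.01,  1.31, -0.39]))
(np.float64(0.22090030592269216), np.float64(10.975875071194345), [(array([0.59, 0.03, 0.38]), -4), (array([0.4 , 0.04, 0.34]), -12)], array([-0.48,  0.05,  0.31,  1.79, -0.02,  1.31, -0.39]))
(np.float64(0.24014562603012723), np.float64(15.73682957303777), [(array([0.55, 0.07, 0.39]), 20), (array([ 0.42, -0.14,  0.32]), -4
[... 1529 characters left out ...]
 -0.02,  0.37]), -27), (array([ 0.41, -0.06,  0.34]), -3)], array([-0.23,  0.06,  0.05,  1.77, -0.  ,  1.31, -0.41]))
(np.float64(0.2777256168850547), np.float64(21.862743111108077), [(array([0.6 , 0.  , 0.36]), 44), (array([ 0.39, -0.1 ,  0.36]), -50)], array([-0.43,  0.05,  0.26,  1.78, -0.01,  1.31, -0.4 ]))
(np.float64(0.3163102955040641), np.float64(28.280401535751263), [(array([ 0.58, -0.17,  0.38]), 3), (array([ 0.43, -0.17,  0.36]), 95)], array([-0.4 ,  0.05,  0.23,  1.78, -0.01,  1.31, -0.4 ]))
-30 [-1.48  0.07  1.38  1.82 -0.07  1.31 -0.6 ]
-50 [-1.52  0.11  1.46  1.82 -0.11  1.31 -0.91]
-70 [-1.54  0.2   1.53  1.82 -0.2   1.32 -1.18]
-90 [-1.52  0.3   1.58  1.82 -0.31  1.33 -1.43]
```

```bash
cat > v.py <<'E'
from sim import *
q0=np.array([-1.43194108,0.06433873,1.33854955,1.81596732,-0.06801852,1.31154601,-0.32791883])
C=[[((.59,.03,.38),-4),((.40,.04,.34),-12)],[((.59,-.05,.35),-7),((.38,-.1,.31),-26)],[((.46,-.01,.40),28),((.56,.1,.35),-40)],[((.39,.14,.35),-30),((.54,-.08,.38),-43)],[((.59,-.02,.37),-27),((.41,-.06,.34),-3)],[((.57,-.17,.34),8),((.6,-.15,.3),-54)],[((.39,-.14,.38),-50),((.52,-.19,.37),-92)]]
for c in C:
    for n in (30,31):
        q=go(q0,[.4998,.0395,.28],downq(-14.4),n);out=[q.round(2)[[0,1,2]]];mx=0
        for p,y in c+[((.4993,.0425,.28),-13.3),((.4993,.0425,.205),-13.3)]:
            q=go(q,p,downq(y),n);out.append(q.round(2)[[0,1,2]])
        print(n,*out)
E
python3 v.py
```

```text
30 [-1.47 -0.09  1.26] [-0.96  0.38  1.19] [-1.29 -0.43  0.77] [-1.47 -0.08  1.26] [-1.44  0.06  1.33]
31 [-1.47 -0.09  1.26] [-0.96  0.38  1.19] [-1.29 -0.43  0.77] [-1.46 -0.08  1.25] [-1.44  0.06  1.33]
30 [-1.47 -0.09  1.26] [-0.85  0.38  1.2 ] [-1.04 -0.53  0.81] [-1.4  -0.07  1.21] [-1.38  0.05  1.26]
31 [-1.47 -0.09  1.26] [-0.85  0.38  1.2 ] [-0.97 -0.49  0.78] [-1.23 -0.04  1.06] [-1.21  0.04  1.08]
30 [-1.47 -0.09  1.26] [-1.48 -0.39  1.05] [-1.25  0.38  1.36] [-1.77  0.12  1.74] [-1.8  -0.09  1.61]
31 [-1.47 -0.09  1.26] [-1.48 -0.39  1.05] [-1.28  0.48  1.49] [-1.62  0.27  1.71] [-1.52  0.28  1.57]
30 [-1.47 -0.09  1.26] [-1.36 -0.32  0.7 ] [-1.    0.26  1.34] [-1.43 -0.07  1.23] [-1.41  0.05  1.29]
31 [-1.47 -0.09  1.26] [-1.36 -0.32  0.7 ] [-1.    0.26  1.34] [-1.43 -0.07  1.23] [-1.4   0.05  1.29]
30 [-1.47 -0.09  1.26] [-0.91  0.4   1.25] [-1.19 -0.47  0.86] [-1.37 -0.06  1.18] [-1.35  0.04  1.23]
31 [-1.47 -0.09  1.26] [-0.91  0.4   1.24] [-1.19 -0.48  0.86] [-1.39 -0.06  1.19] [-1.36  0.05  1.24]
30 [-1.47 -0.09  1.26] [-0.63  0.38  1.17] [-0.69  0.59  1.37] [-1.57  0.35  1.72] [-1.5   0.36  1.61]
31 [-1.47 -0.09  1.26] [-0.63  0.38  1.17] [-0.69  0.59  1.37] [-1.57  0.35  1.72] [-1.5   0.36  1.61]
30 [-1.47 -0.09  1.26] [-1.   -0.46  0.85] [-0.76  0.28  1.31] [-1.24 -0.04  1.06] [-1.22  0.04  1.09]
31 [-1.47 -0.09  1.26] [-1.   -0.46  0.85] [-0.79  0.33  1.38] [-1.44 -0.07  1.23] [-1.41  0.05  1.3 ]
```

```bash
cat > lock.py <<'E'
from sim import *
def gol(q,tp,Rt,n=10,lk=2):
    q=np.array(q,float);_,p0,R0=jac(q);rv=(R0.inv()*Rt).as_rotvec();idx=[i for i in range(7) if i!=lk]; cond=0
    for k in range(n+2):
        J,p,R=jac(q);f=min(1,(k+1)/n);pt=p0+(np.array(tp)-p0)*f;Rn=R0*Ro.from_rotvec(rv*f)
        e=np.r_[pt-p,(Rn*R.inv()).as_rotvec()];q[idx]+=np.linalg.pinv(J[:,idx])@e;cond=np.linalg.svd(J[:,idx])[1][-1]
    return q,cond
q0=np.array([-1.43194108,0.06433873,1.33854955,1.81596732,-0.06801852,1.31154601,-0.32791883])
for y0 in (1,-1):
  q=q0.copy()
  q,c=gol(q,[.4993,.0425,.161],downq(-13.3));print('grip',q.round(2),round(c,3))
  for y in np.arange(-13.3,-125,-20): q,c=gol(q,[.4993,.0425,.161],downq(y));print(y,q.round(2),round(c,3))
  q,c=gol(q0,[.4993,.0425,.205],downq(-13.3))
  for y in np.arange(-13.3,170,20): q,c=gol(q,[.4993,.0425,.161],downq(y));print(y,q.round(2),round(c,3))
  break
E
python3 lock.py
```

```text
grip [-1.37  0.19  1.34  1.88 -0.19  1.22 -0.21] 0.066
-13.3 [-1.37  0.19  1.34  1.88 -0.19  1.22 -0.21] 0.066
-33.3 [-1.37  0.19  1.34  1.88 -0.19  1.22 -0.55] 0.066
-53.3 [-1.37  0.19  1.34  1.88 -0.19  1.22 -0.9 ] 0.066
-73.29999999999998 [-1.37  0.19  1.34  1.88 -0.19  1.22 -1.25] 0.066
-93.29999999999998 [-1.37  0.19  1.34  1.88 -0.19  1.22 -1.6 ] 0.066
-113.29999999999998 [-1.37  0.19  1.34  1.88 -0.19  1.22 -1.95] 0.066
-13.3 [-1.37  0.19  1.34  1.88 -0.19  1.22 -0.21] 0.066
6.699999999999999 [-1.37  0.19  1.34  1.88 -0.19  1.22  0.14] 0.066
26.7 [-1.37  0.19  1.34  1.88 -0.19  1.22  0.49] 0.066
46.7 [-1.37  0.19  1.34  1.88 -0.19  1.22  0.84] 0.066
66.7 [-1.37  0.19  1.34  1.88 -0.19  1.22  1.19] 0.066
86.7 [-1.37  0.19  1.34  1.88 -0.19  1.22  1.54] 0.066
106.7 [-1.37  0.19  1.34  1.88 -0.19  1.22  1.89] 0.066
126.7 [-1.37  0.19  1.34  1.88 -0.19  1.22  2.24] 0.066
146.7 [-1.37  0.19  1.34  1.88 -0.19  1.22  2.59] 0.066
166.7 [-1.37  0.19  1.34  1.88 -0.19  1.22  2.94] 0.066
```

```bash
cat > srch2.py <<'E'
import numpy as np,sys,time
from scipy.spatial.transform import Rotation as Ro
P=np.load('P.npy').reshape(6,3); s=(-1,1,-1,1,-1,1,-1)
def rz(a): c,q=np.cos(a),np.sin(a); return np.array([[c,-q,0],[q,c,0],[0,0,1]])
def ry(a): c,q=np.cos(a),np.sin(a); return np.array([[c,0,q],[0,1,0],[-q,0,c]])
Y0=rz(np.pi/2)
tr=[P[0],np.array([P[1][0],P[1][1],0]),P[2],np.array([P[3][0],0,0]),P[4],np.array([P[5][0],0,0]),np.array([0,0,P[5][2]])]
def jac(q):
    R=np.eye(3);p=np.zeros(3);ax=[];o=[]
    for i in range(7):
        a=np.array([0,0,1.]) if i%2==0 else np.array([0,1.,0]); ax.append(R@a*s[i]);o.append(p.copy())
        R=R@(rz if i%2==0 else ry)(s[i]*q[i]); p=p+R@tr[i]
    J=np.array([np.r_[np.cross(ax[i],p-o[i]),ax[i]] for i in range(7)]).T
    return J,p,R@Y0
def tgt(th,tx=0,ty=0):
    t=np.radians(th);y=np.array([np.cos(t),np.sin(t),0]);z=np.array([0,0,-1.]);return Ro.from_rotvec([np.radians(tx),np.radians(ty),0]).as_matrix()@np.stack([np.cross(y,z),y,z],1)
lo=np.array([-2.6,-.5,-1.47,.16,-1.27,.06,-2.6])+.015;hi=np.array([2.6,2.12,1.34,2.42,4.41,2.06,2.6])-.0
def go(q,tp,Rt,lim=True):
    q=q.copy();_,p0,R0=jac(q);tp=np.array(tp);rv=Ro.from_matrix(R0.T@Rt).as_rotvec()
    n=int(np.ceil(max(np.linalg.norm(tp-p0)/.03,np.linalg.norm(rv)/.13,1)))
    for k in range(n):
      for it in range(2):
        J,p,R=jac(q);pt=p0+(tp-p0)*(k+1)/n;Rn=R0@Ro.from_rotvec(rv*(k+1)/n).as_matrix()
        dq=np.linalg.pinv(J,rcond=1e-3)@np.r_[pt-p,Ro.from_matrix(Rn@R.T).as_rotvec()]
        q=q+dq
      if lim and (np.any(q<lo) or np.any(q>hi)): return None,n
    return q,n
if __name__=='__main__':
    q0=np.array([-1.43194108,0.06433873,1.33854955,1.81596732,-0.06801852,1.31154601,-0.32791883])
    rng=np.random.default_rng(int(sys.argv[1]));res=[];t0=time.time()
    qa,na=go(q0,[.4998,.0395,.30],tgt(-14.4))
    while time.time()-t0<float(sys.argv[2]):
        q=qa.copy();wp=[];N=na
        for k in range(rng.integers(2,4)):
            w=([rng.uniform(.38,.7),rng.uniform(-.35,.35),rng.uniform(.28,.45)],rng.uniform(-120,120),rng.uniform(-40,40),rng.uniform(-40,40))
            if rng.random()<.5: w=(w[0],w[1],0,0)
            q,n=go(q,w[0],tgt(*w[1:]));N+=n;wp.append((np.round(w[0],2),*[round(x) for x in w[1:]]))
            if q is None: break
        if q is None: continue
        q,n=go(q,[.4993,.0425,.30],tgt(-13.3));N+=n
        if q is None: continue
        q,n=go(q,[.4993,.0425,.205],tgt(-13.3));N+=n
        if q is None: continue
        res.append((abs(q[2])+.006*N,N,wp,q.round(2)))
    res.sort(key=lambda r:r[0])
    print(len(res))
    for r in res[:3]: print(r)
E
for i in 1 2 3 4; do python3 srch2.py $i 300 & done; wait
```

```text
Traceback (most recent call last):
  File "srch2.py", line 33, in <module>
    q=qa.copy();wp=[];N=na
      ^^^^^^^
AttributeError: 'NoneType' object has no attribute 'copy'
Traceback (most recent call last):
  File "srch2.py", line 33, in <module>
    q=qa.copy();wp=[];N=na
      ^^^^^^^
AttributeError: 'NoneType' object has no attribute 'copy'
Traceback (most recent call last):
  File "srch2.py", line 33, in <module>
    q=qa.copy();wp=[];N=na
      ^^^^^^^
AttributeError: 'NoneType' object has no attribute 'copy'
Traceback (most recent call last):
  File "srch2.py", line 33, in <module>
    q=qa.copy();wp=[];N=na
      ^^^^^^^
AttributeError: 'NoneType' object has no attribute 'copy'
```

```bash
sed -i 's/tgt(-14.4))$/tgt(-14.4),False);print(qa.round(2))/' srch2.py
for i in 1 2 3 4; do python3 srch2.py $i 300 & done; wait
```

```text
[-1.49 -0.11  1.26  1.66  0.11  1.52 -0.49]
671
(np.float64(0.6849477512050106), 57, [(array([0.7 , 0.16, 0.33]), 9, 0, 0), (array([ 0.45, -0.31,  0.29]), 55, 0, 0), (array([0.47, 0.19, 0.32]), -20, -32, -28)], array([-0.51,  0.05,  0.34,  1.79, -0.02,  1.31, -0.39]))
(np.float64(0.7369459428470659), 63, [(array([0.53, 0.11, 0.39]), -50, -37, -28), (array([ 0.63, -0.31,  0.36]), -88, -33, 1), (array([ 0.47, -0.3 ,  0.3 ]), 58, 0, 0)], array([-0.52,  0.05,  0.36,  1.79, -0.02,  1.31, -0.39]))
(np.float64(0.7415815862225766), 39, [(array([0.38, 0.15, 0.35]), -66, -32, -31), (array([0.69, 0.21, 0.39]), -85, -3, -18)], array([-0.67,  0.04,  0.51,  1.79, -0.02,  1.31, -0.38]))
[-1.49 -0.11  1.26  1.66  0.11  1.52 -0.49]
707
(np.float64(0.6785112708207124), 37, [(array([0.7 , 0.03, 0.31]), 22, 0, 0), (array([ 0.48, -0.01,  0.43]), 68, 32, -29)], array([-0.62,  0.04,  0.46,  1.79, -0.02,  1.31, -0.39]))
(np.float64(0.7473830487399049), 64, [(array([ 0.44, -0.25,  0.33]), -98, 0, 0), (array([0.64, 0.31, 0.41]), -101, -12, -36), (array([0.63, 0.29, 0.43]), -35, 23, 15)], array([-0.53,  0.05, 
[... 880 characters left out ...]
2,  1.31, -0.39]))
[-1.49 -0.11  1.26  1.66  0.11  1.52 -0.49]
703
(np.float64(0.40011542582178916), 56, [(array([0.66, 0.01, 0.34]), 17, 0, 0), (array([ 0.4 , -0.15,  0.41]), 116, 0, 0), (array([0.5 , 0.2 , 0.29]), -34, -36, -30)], array([-0.24,  0.06,  0.06,  1.77, -0.  ,  1.31, -0.41]))
(np.float64(0.6999806278545855), 45, [(array([0.38, 0.11, 0.43]), -88, -28, -13), (array([0.66, 0.29, 0.39]), -72, 0, 0), (array([0.47, 0.06, 0.4 ]), -10, 9, 21)], array([-0.59,  0.04,  0.43,  1.79, -0.02,  1.31, -0.39]))
(np.float64(0.7464935762206756), 45, [(array([ 0.65, -0.04,  0.32]), 20, -14, 19), (array([ 0.52, -0.12,  0.43]), 106, 18, -30)], array([-0.64,  0.04,  0.48,  1.79, -0.02,  1.31, -0.39]))
```

```bash
cat > srch3.py <<'E'
from srch2 import *
q0=np.array([-1.43194108,0.06433873,1.33854955,1.81596732,-0.06801852,1.31154601,-0.32791883])
rng=np.random.default_rng(int(sys.argv[1]));res=[];t0=time.time()
qa,na=go(q0,[.4998,.0395,.30],tgt(-14.4),False)
def run(ws):
    q=qa;N=0
    for w in ws:
        q,n=go(q,w[0],tgt(w[1]));N+=n
        if q is None: return None,0
    q,n=go(q,[.4993,.0425,.27],tgt(-13.3));N+=n
    if q is None: return None,0
    q,n=go(q,[.4993,.0425,.205],tgt(-13.3));N+=n
    return q,N
while time.time()-t0<float(sys.argv[2]):
    ws=[(np.array([rng.uniform(.38,.62),rng.uniform(-.3,.1),rng.uniform(.29,.42)]),rng.uniform(-120,140)) for k in range(rng.integers(1,4))]
    q,N=run(ws)
    if q is None or q[2]>1.0 or N>70: continue
    worst=q[2];bad=False
    for j in range(5):
        w2=[(w[0]+rng.normal(0,.006,3),w[1]+rng.normal(0,2)) for w in ws];qq,_=run(w2)
        if qq is None: bad=True;break
        worst=max(worst,abs(qq[2]))
    if bad: continue
    res.append((worst+.004*N,worst,N,[(w[0].round(2),round(w[1])) for w in ws],q.round(2)))
res.sort(key=lambda r:r[0]);print(len(res))
for r in res[:3]: print(r)
E
for i in 1 2 3 4; do python3 srch3.py $i 400 & done; wait
```

```text
106
(np.float64(0.7326166961301561), np.float64(0.48861669613015607), 61, [(array([ 0.38, -0.01,  0.31]), -114), (array([ 0.59, -0.11,  0.3 ]), -104), (array([ 0.44, -0.28,  0.42]), 69)], array([-0.63,  0.04,  0.47,  1.79, -0.02,  1.31, -0.39]))
(np.float64(0.8226545026848344), np.float64(0.6146545026848345), 52, [(array([0.45, 0.06, 0.34]), -92), (array([ 0.59, -0.14,  0.42]), -87), (array([ 0.61, -0.21,  0.33]), 49)], array([-0.77,  0.04,  0.61,  1.8 , -0.02,  1.31, -0.38]))
(np.float64(0.8278136230201487), np.float64(0.6158136230201487), 53, [(array([0.51, 0.02, 0.3 ]), -102), (array([ 0.57, -0.25,  0.42]), 48), (array([ 0.46, -0.09,  0.4 ]), 55)], array([-0.75,  0.04,  0.59,  1.8 , -0.02,  1.31, -0.38]))
111
(np.float64(0.7853378000778627), np.float64(0.5653378000778627), 55, [(array([0.51, 0.02, 0.41]), -111), (array([ 0.62, -0.09,  0.36]), -78), (array([ 0.44, -0.18,  0.35]), 73)], array([-0.7 ,  0.04,  0.55,  1.8 , -0.02,  1.31, -0.38]))
(np.float64(0.7995241459446674), np.float64(0.5795241459446674), 55, [(array([0.51, 0.1 , 0.37]), -74), (array([ 0.62, -0.18,  0.38]), 33), (
[... 1061 characters left out ...]
0.841204407980253), np.float64(0.6492044079802529), 48, [(array([ 0.42, -0.08,  0.31]), -101), (array([ 0.6 , -0.21,  0.38]), -110), (array([ 0.5 , -0.17,  0.32]), 15)], array([-0.78,  0.04,  0.63,  1.8 , -0.02,  1.31, -0.38]))
(np.float64(0.8492356431475843), np.float64(0.6252356431475843), 56, [(array([0.42, 0.04, 0.3 ]), -85), (array([ 0.58, -0.21,  0.3 ]), -115), (array([ 0.48, -0.11,  0.4 ]), 53)], array([-0.76,  0.04,  0.6 ,  1.8 , -0.02,  1.31, -0.38]))
(np.float64(0.8560815641153965), np.float64(0.6760815641153964), 45, [(array([0.46, 0.05, 0.35]), -78), (array([ 0.62, -0.18,  0.34]), -79), (array([ 0.42, -0.17,  0.34]), 32)], array([-0.8 ,  0.04,  0.65,  1.8 , -0.02,  1.31, -0.38]))
```

```bash
python3 - <<'E'
from h import *
plan([((.4998,.0395,.30),-14.4,40),((.43,.01,.31),-118,40)])
E
```

```text
15
[[0.1,0,-31.4,0,-0.1,0],[0,-0.1,-31.3,0,0,0],[0,0,-31.4,-0.1,-0.1,0],[-3.8,-5,-0.8,0,0,8.6],[-4.6,-4.4,-0.9,0,0,8.7],[-5.1,-3.7,-0.8,0,0,8.6],[-5.7,-2.8,-0.8,0,0,8.6],[-6,-2,-0.9,0,0,8.7],[-6.2,-1.1,-0.8,0,0,8.6],[-6.3,-0.1,-0.8,0,0,8.6],[-6.3,0.9,-0.9,0,0,8.7],[-6,1.8,-0.8,0,0,8.6],[-5.7,2.6,-0.8,0,0,8.6],[-5.3,3.5,-0.9,0,0,8.7],[-4.7,4.3,-0.8,0,0,8.6]]
```

Call:
step_arm(motion=[[0,0,-31,0,0,0],[0,0,-31,0,0,0],[0,0,-31,0,0,0],[-4,-5,-1,0,0,8.6],[-4.6,-4.4,-1,0,0,8.6],[-5,-3.7,-1,0,0,8.6],[-5.7,-2.8,-1,0,0,8.6],[-6,-2,-1,0,0,8.6],[-6.2,-1,-1,0,0,8.6],[-6.3,0,-1,0,0,8.6],[-6.3,1,-1,0,0,8.6],[-6,1.8,-1,0,0,8.6],[-5.7,2.6,-1,0,0,8.6],[-5.3,3.5,-1,0,0,8.6],[-4.7,4.3,-1,0,0,8.6]])

```text
clock: 20.32
position: [0.4291, 0.004, 0.3275]
ee_rot: [0.961, -0.275, 0.007, -0.018]
ft_force: [0.9, -0.7, -0.8]
grip_width: 0.467
```

```bash
python3 - <<'E'
from h import *
st()
plan([((.61,-.07,.30),-93,35),((.56,-.28,.37),-24,40)])
import srch2 as S
q=np.array(manip.get_obs()['joint_pos'])
for p,y in [((.61,-.07,.30),-93),((.56,-.28,.37),-24),((.4993,.0425,.27),-13.3),((.4993,.0425,.205),-13.3)]:
    q,_=S.go(q,p,S.tgt(y),False);print(q.round(2))
E
```

```text
t 20.32 p [0.4291 0.004  0.3275] yaw -121.91 z [ 0.024  0.031 -0.999] F [ 0.9 -0.7 -0.8] M [-0.03 -0.    0.04] w 39.9 q [-0.99 -0.31  0.72  1.76  0.18  1.58 -2.42]
14
[[32.1,-5.3,4.9,-0.4,-0.1,-4.8],[32.4,-2.6,4.9,-0.3,-0.2,-4.8],[32.6,0.1,4.7,-0.4,-0.1,-4.9],[32.4,2.9,4.7,-0.3,-0.1,-4.8],[32.1,5.5,4.6,-0.4,-0.2,-4.8],[31.5,8.1,4.6,-0.3,-0.1,-4.8],[-4.9,26.5,-8.8,0,0,-8.6],[-8.7,25.6,-8.7,0,0,-8.7],[-12.6,23.8,-8.8,0,0,-8.6],[-16,21.8,-8.8,0,0,-8.6],[-19,19.1,-8.7,0,0,-8.6],[-21.7,16.1,-8.8,0,0,-8.7],[-23.8,12.6,-8.8,0,0,-8.6],[-25.5,8.9,-8.7,0,0,-8.6]]
[-0.71  0.4   1.05  1.37 -0.35  1.56 -1.32]
[-0.2   0.38  0.87  1.18 -0.29  1.7   0.17]
[-0.78  0.    0.61  1.69 -0.    1.45 -0.4 ]
[-0.77  0.04  0.62  1.8  -0.02  1.31 -0.38]
```

Call:
step_arm(motion=[[32,-5,5,-0.4,-0.1,-4.8],[32,-2.5,5,-0.3,-0.2,-4.8],[32,0,5,-0.4,-0.1,-4.8],[32,3,5,-0.3,-0.1,-4.8],[32,5.5,5,-0.4,-0.2,-4.8],[32,8,5,-0.3,-0.1,-4.8],[-5,26,-9,0,0,-8.6],[-9,26,-9,0,0,-8.6],[-12,24,-9,0,0,-8.6],[-16,22,-9,0,0,-8.6],[-19,19,-9,0,0,-8.6],[-22,16,-9,0,0,-8.6],[-24,12.5,-9,0,0,-8.6],[-25,9,-9,0,0,-8.6]])

```text
clock: 22.08
position: [0.5668, -0.286, 0.3908]
ee_rot: [0.826, 0.564, 0.013, 0.006]
ft_force: [-0.0, 0.5, 0.2]
grip_width: 0.468
```

```bash
python3 - <<'E'
from h import *
st()
plan([((.4993,.0425,.26),-13.3,35)])
import srch2 as S
q=np.array(manip.get_obs()['joint_pos'])
for p,y in [((.4993,.0425,.26),-13.3),((.4993,.0425,.161),-13.3),((.4993,.0425,.161),-73),((.4993,.0425,.161),-93),((.4993,.0425,.205),-93),((.4993,.0425,.205),87),((.4993,.0425,.161),87),((.4993,.0425,.161),-3),((.4993,.0425,.161),87)]:
    q,_=S.go(q,p,S.tgt(y),False);print(y,q.round(2))
E
```

```text
t 22.07 p [ 0.5668 -0.286   0.3908] yaw -21.33 z [ 0.028  0.005 -1.   ] F [-0.   0.5  0.2] M [-0.02 -0.03 -0.01] w 40.0 q [-0.15  0.4   0.86  1.12 -0.32  1.73  0.23]
11
[[25.4,-16.9,11.9,0.1,-0.1,-0.7],[25.6,-16.5,11.8,0.2,0,-0.8],[25.9,-16.1,11.9,0.1,-0.1,-0.7],[26.1,-15.8,11.9,0.1,-0.1,-0.7],[26.3,-15.5,11.8,0.2,0,-0.7],[26.5,-15,11.9,0.1,-0.1,-0.8],[26.7,-14.7,11.9,0.1,-0.1,-0.7],[26.9,-14.4,11.9,0.1,0,-0.7],[27.1,-14,11.9,0.2,-0.1,-0.8],[27.3,-13.5,11.9,0.1,-0.1,-0.7],[27.4,-13.3,11.8,0.1,0,-0.7]]
-13.3 [-0.77  0.01  0.6   1.71 -0.    1.42 -0.4 ]
-13.3 [-0.75  0.08  0.61  1.86 -0.05  1.22 -0.36]
-73 [-0.8   0.08  0.66  1.86 -0.05  1.22 -1.4 ]
-93 [-0.81  0.08  0.68  1.86 -0.05  1.22 -1.74]
-93 [-0.83  0.04  0.67  1.8  -0.02  1.31 -1.77]
87 [-0.76  0.04  0.6   1.8  -0.02  1.31  1.37]
87 [-0.75  0.08  0.6   1.86 -0.05  1.22  1.39]
-3 [-0.82  0.08  0.68  1.86 -0.05  1.22 -0.17]
87 [-0.75  0.08  0.6   1.86 -0.05  1.22  1.39]
```

Call:
step_arm(motion=[[25.4,-17,11,0.1,0,-0.7],[25.6,-16.5,11,0.1,0,-0.7],[26,-16,11,0.1,0,-0.7],[26,-16,11,0.1,-0.1,-0.7],[26,-15.5,11,0.1,0,-0.7],[26.5,-15,11,0.1,-0.1,-0.7],[26.5,-14.7,11,0.1,0,-0.7],[27,-14.4,11,0.1,0,-0.7],[27,-14,11,0.1,0,-0.7],[27,-13.5,11,0.1,0,-0.7],[27,-13,11,0.1,0,-0.7],[0,0,0,0,0,0]])

```text
clock: 23.58
position: [0.4976, 0.0444, 0.2854]
ee_rot: [0.789, 0.614, 0.018, 0.01]
ft_force: [-0.5, -1.3, 0.3]
grip_width: 0.47
```

```bash
python3 - <<'E'
from h import *
st()
plan([((.4993,.0425,.20),-13.3,25)])
E
```

```text
t 23.57 p [0.4976 0.0444 0.2854] yaw -14.17 z [ 0.04   0.007 -0.999] F [-0.5 -1.3  0.3] M [-0.07 -0.04  0.02] w 40.2 q [-0.78 -0.05  0.59  1.7   0.03  1.44 -0.45]
4
[[-0.7,-0.3,21.3,0.5,-0.2,-0.2],[-0.7,-0.1,21.4,0.6,-0.3,-0.2],[-0.5,0.2,21.4,0.5,-0.2,-0.2],[-0.5,0.3,21.3,0.6,-0.2,-0.3]]
```

Call:
step_arm(motion=[[-0.6,-0.2,21,0.6,-0.2,-0.2],[-0.6,0,21,0.6,-0.2,-0.2],[-0.6,0.2,21,0.5,-0.2,-0.2],[-0.5,0.3,20,0.5,-0.2,-0.2],[0,0,0,0,0,0],[0,0,0,0,0,0]])

```text
clock: 24.32
position: [0.4999, 0.0392, 0.1983]
ee_rot: [0.786, 0.618, 0.0, -0.001]
ft_force: [0.8, -0.1, -0.2]
grip_width: 0.469
```

```bash
python3 - <<'E'
from h import *
st()
a=shot('wrist','w15')
cv2.imwrite('pics/z21.png',cv2.resize(a[160:330,180:390],None,fx=3.5,fy=3.5,interpolation=cv2.INTER_CUBIC))
o=manip.get_obs();p=np.array(o['position']);R=Ro.from_quat(o['ee_rot']).as_matrix()
for d in (.03,.049): print(proj('w15',p-R[:,2]*d))
print(proj('w15',[.4993,.0425,.218]))
plan([((.4993,.0425,.161),-13.3,15)])
E
```

```text
t 24.32 p [0.4999 0.0392 0.1983] yaw -13.59 z [-0.001  0.002 -1.   ] F [ 0.8 -0.1 -0.2] M [ 0.04  0.05 -0.02] w 40.0 q [-0.76  0.04  0.62  1.81 -0.03  1.3  -0.37]
[284.0037081  274.91390719]
[283.87345878 296.77387378]
[281.49851673 259.78270217]
3
[[1,-0.4,12.4,0,0,-0.1],[0.9,-0.4,12.5,0,-0.1,-0.1],[1,-0.4,12.4,-0.1,0,-0.1]]
```

View pics/z21.png

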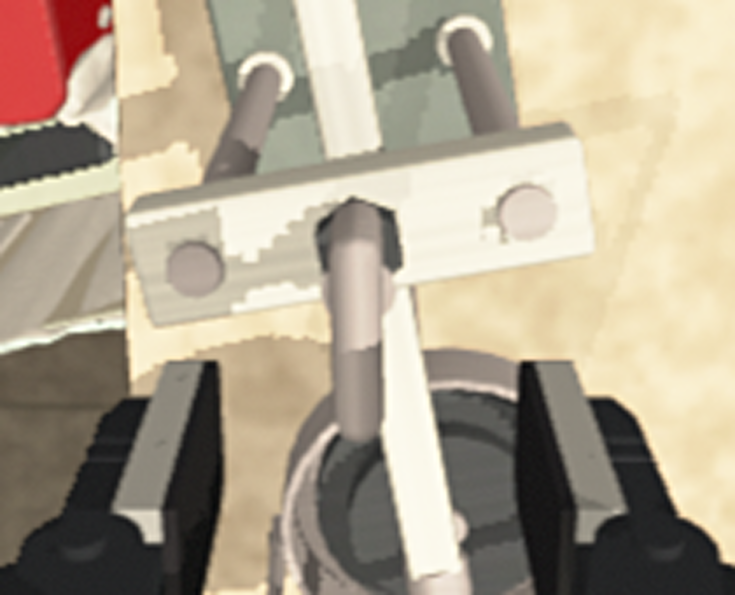

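```bash
python3 - <<'E'
from h import *
def z(u,v): return ((u+.5)/3.5-.5+180,(v+.5)/3.5-.5+160)
A=atz('w15',*z(353,206),.218);B=atz('w15',*z(358,437),.218);m=(A+B)/2
print(A,B,m,np.linalg.norm(A-B),np.degrees(np.arctan2(*(A-B)[1::-1])))
a=atz('w15',*z(194,268),.175);b=atz('w15',*z(527,212),.175);print((a+b)/2)
E
```

```text
[0.50418665 0.06447513 0.218     ] [0.49608048 0.02842938 0.218     ] [0.50013356 0.04645225 0.218     ] 0.0369459838907233 77.3258482004068
[0.49942751 0.04304437 0.175     ]
```

Call:
step_arm(motion=[[1.5,-0.8,11,0,0,0],[1.5,-0.8,12,0,0,-0.2],[1.5,-0.5,12,0,0,-0.2],[0,0,0,0,0,0]])

```text
clock: 24.88
position: [0.499, 0.0451, 0.1614]
ee_rot: [0.783, 0.622, 0.001, -0.001]
ft_force: [-0.8, -0.3, 0.6]
grip_width: 0.472
```

```bash
python3 - <<'E'
from h import *
st()
a=shot('wrist','w16')
cv2.imwrite('pics/z22.png',cv2.resize(a[160:330,180:390],None,fx=3.5,fy=3.5,interpolation=cv2.INTER_CUBIC))
plan([((.4995,.0438,.161),-13,15)])
E
```

```text
t 24.88 p [0.499  0.0451 0.1614] yaw -13.12 z [ 0.001  0.003 -1.   ] F [-0.8 -0.3  0.6] M [-0.03  0.   -0.01] w 40.3 q [-0.76  0.08  0.61  1.86 -0.05  1.22 -0.36]
1
[[-1.1,0.4,1,0,-0.2,-0.1]]
```

View pics/z22.png

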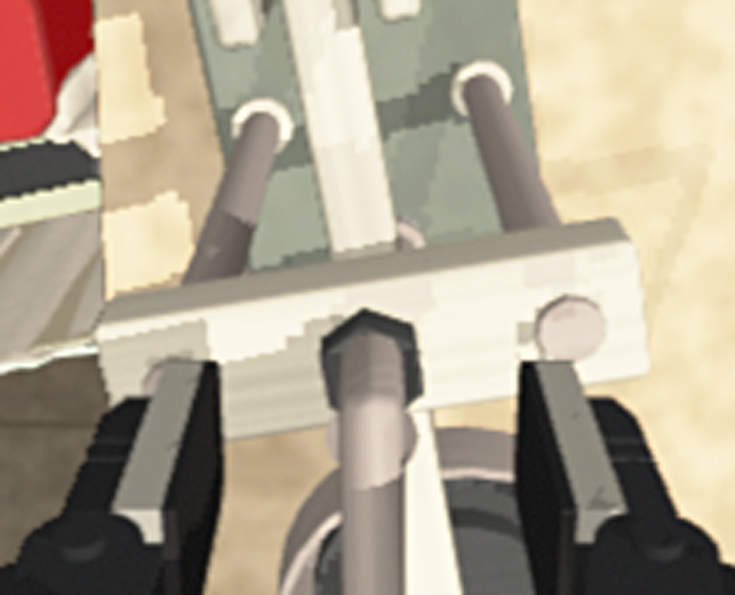

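Call:
step_arm(motion=[[-1,0.2,0,0,0,0],[0,0,0,0,0,0],[0,0,0,0,0,0],[0,0,0,0,0,0],[0,0,0,0,0,0],[0,0,0,0,0,0]], jaw=0, force=50)

```text
clock: 25.68
position: [0.4994, 0.0439, 0.1627]
ee_rot: [0.783, 0.622, 0.002, -0.001]
ft_force: [0.1, 0.2, -0.3]
grip_width: 0.085
```

```bash
python3 - <<'E'
from h import *
st()
E
```

```text
t 25.68 p [0.4994 0.0439 0.1627] yaw -13.14 z [ 0.002  0.003 -1.   ] F [ 0.1  0.2 -0.3] M [0.   0.16 0.09] w 7.3 q [-0.76  0.07  0.61  1.86 -0.05  1.22 -0.36]
```

Call:
step_arm(motion=[[0,0,0,0,0,6],[0,0,0.1,0,0,9],[0,0,0,0,0,9],[0,0,0.1,0,0,9],[0,0,0,0,0,0]])

```text
clock: 26.3
position: [0.5, 0.0435, 0.1625]
ee_rot: [0.931, 0.366, 0.002, -0.001]
ft_force: [-0.4, -0.5, -1.7]
grip_width: 0.074
```

```bash
python3 - <<'E'
from h import *
st()
E
```

```text
t 26.3 p [0.5    0.0435 0.1625] yaw -47.08 z [ 0.003  0.003 -1.   ] F [-0.4 -0.5 -1.7] M [ 0.    0.17 -0.05] w 6.3 q [-0.78  0.07  0.64  1.86 -0.05  1.22 -0.95]
```

Call:
step_arm(motion=[[0,0,0,0,0,8],[0,0,0.2,0,0,9],[0,0,0.1,0,0,9],[0,0,0.1,0,0,9],[0,0,0,0,0,9],[0,0,0,0,0,6],[0,0,0,0,0,0]])

```text
clock: 27.18
position: [0.5003, 0.0424, 0.1622]
ee_rot: [0.998, -0.061, 0.002, -0.001]
ft_force: [-1.2, 0.3, -0.0]
grip_width: 0.081
```

```bash
python3 - <<'E'
from h import *
st(); shot('wrist','w17'); shot('side','s17')
a=cv2.imread('pics/s17.png')[160:300,210:350];cv2.imwrite('pics/z23.png',cv2.resize(a,None,fx=4,fy=4,interpolation=cv2.INTER_CUBIC))
E
```

```text
t 27.18 p [0.5003 0.0424 0.1622] yaw -96.96 z [ 0.003  0.001 -1.   ] F [-1.2  0.3 -0. ] M [-0.05  0.07 -0.04] w 6.9 q [-0.82  0.08  0.68  1.86 -0.05  1.22 -1.81]
```

View pics/w17.png

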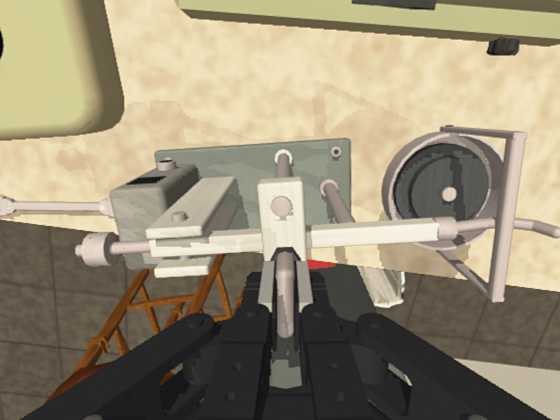

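View pics/z23.png

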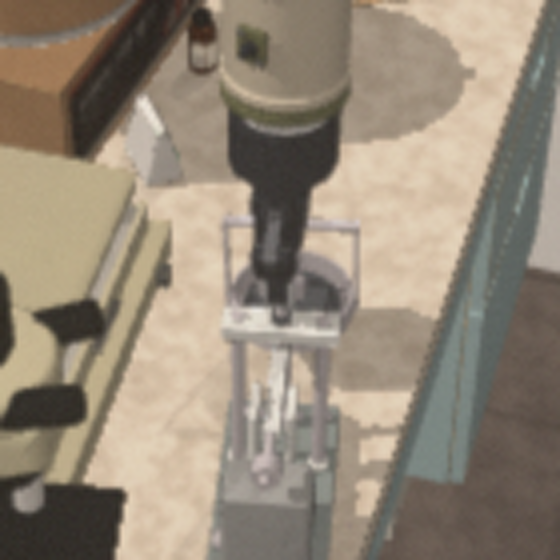

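Call:
step_arm(motion=[[0,0,0,0,0,0],[0,0,0,0,0,0],[0,0,0,0,0,0],[0,0,0,0,0,0],[0,0,0,0,0,0],[0,0,0,0,0,0],[0,0,0,0,0,0]], jaw=64)

```text
clock: 28.15
position: [0.5009, 0.0426, 0.1627]
ee_rot: [0.998, -0.058, 0.002, -0.001]
ft_force: [0.8, 0.3, -0.0]
grip_width: 0.747
```

```bash
python3 - <<'E'
from h import *
st(); plan([((.4996,.0433,.18),-97,15),((.4996,.0433,.18),-7,15),((.4996,.0433,.18),83,15),((.4996,.0433,.162),83,15)])
E
```

```text
t 28.15 p [0.5009 0.0426 0.1627] yaw -96.6 z [ 0.005  0.002 -1.   ] F [ 0.8  0.3 -0. ] M [ 0.01 -0.02  0.01] w 63.8 q [-0.82  0.08  0.68  1.86 -0.05  1.22 -1.81]
26
[[-0.6,-0.3,-8.7,-0.1,-0.1,0.2],[-0.7,-0.3,-8.6,0,-0.2,0.2],[0,0,0,0,0,-8.2],[0,0,0,0,0,-8.2],[0,0,0,0,0,-8.1],[0,0,0,0,0,-8.2],[0,0,0,0,0,-8.2],[0,0,0,0,0,-8.2],[0,0,0,0,0,-8.2],[0,0,0,0,0,-8.2],[0,0,0,0,0,-8.1],[0,0,0,0,0,-8.2],[0,0,0,0,0,-8.2],[0,0,0,0,0,-8.2],[0,0,0,0,0,-8.2],[0,0,0,0,0,-8.1],[0,0,0,0,0,-8.2],[0,0,0,0,0,-8.2],[0,0,0,0,0,-8.2],[0,0,0,0,0,-8.2],[0,0,0,0,0,-8.2],[0,0,0,0,0,-8.1],[0,0,0,0,0,-8.2],[0,0,0,0,0,-8.2],[0,0,9,0,0,0],[-0.1,-0.1,9,0,0,0]]
```

Call:
step_arm(motion=[[-0.6,-0.3,-9,0,-0.1,0],[-0.6,-0.3,-9,0,-0.1,0],[0,0,0,0,0,-8],[0,0,0,0,0,-10.4],[0,0,0,0,0,-10.4],[0,0,0,0,0,-10.4],[0,0,0,0,0,-10.4],[0,0,0,0,0,-10.4],[0,0,0,0,0,-10.4],[0,0,0,0,0,-10.4],[0,0,0,0,0,-10.4],[0,0,0,0,0,-10.4],[0,0,0,0,0,-10.4],[0,0,0,0,0,-10.4],[0,0,0,0,0,-10.4],[0,0,0,0,0,-10.4],[0,0,0,0,0,-10.4],[0,0,0,0,0,-10.4],[0,0,0,0,0,-10.4],[0,0,0,0,0,0]])

```text
clock: 30.65
position: [0.5034, 0.0446, 0.1957]
ee_rot: [0.058, 0.998, 0.004, 0.006]
ft_force: [-0.3, -0.9, 0.2]
grip_width: 0.751
```

```bash
python3 - <<'E'
from h import *
st(); plan([((.4996,.0433,.18),83,15),((.4996,.0433,.162),83,15)])
a=shot('wrist','w18')
E
```

```text
t 30.65 p [0.5034 0.0446 0.1957] yaw 83.36 z [ 0.012  0.007 -1.   ] F [-0.3 -0.9  0.2] M [ 0.01  0.02 -0.03] w 64.1 q [-0.73  0.04  0.58  1.81 -0.03  1.28  1.31]
4
[[1.9,-0.9,7.8,0.3,0.3,0.2],[1.8,-0.9,7.9,0.2,0.3,0.2],[0,0,9,0,0,0],[0,0,9,0,0,0]]
```

View pics/w18.png

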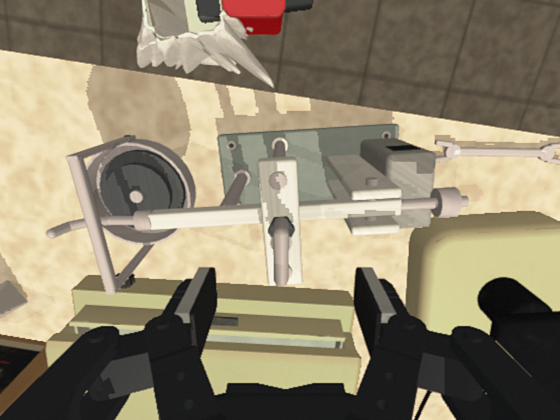

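Call:
step_arm(motion=[[1.6,-0.6,8,0.3,0.3,0.1],[1.6,-0.6,8,0.2,0.3,0.1],[0,0,9,0,0,0],[0,0,8,0,0,0],[0,0,0,0,0,0]])

```text
clock: 31.32
position: [0.4995, 0.0438, 0.1598]
ee_rot: [0.065, 0.998, -0.001, -0.001]
ft_force: [-0.4, -0.2, 1.1]
grip_width: 0.749
```

```bash
python3 - <<'E'
from h import *
st(); plan([((.4996,.0433,.162),83,15)])
a=shot('wrist','w19')
cv2.imwrite('pics/z24.png',cv2.resize(a[160:330,180:390],None,fx=3.5,fy=3.5,interpolation=cv2.INTER_CUBIC))
E
```

```text
t 31.32 p [0.4995 0.0438 0.1598] yaw 82.55 z [-0.001 -0.001 -1.   ] F [-0.4 -0.2  1.1] M [-0.01 -0.07 -0.01] w 63.9 q [-0.73  0.08  0.58  1.86 -0.05  1.22  1.31]
1
[[-0.2,-0.4,-2.2,-0.1,-0.1,-0.5]]
```

View pics/z24.png

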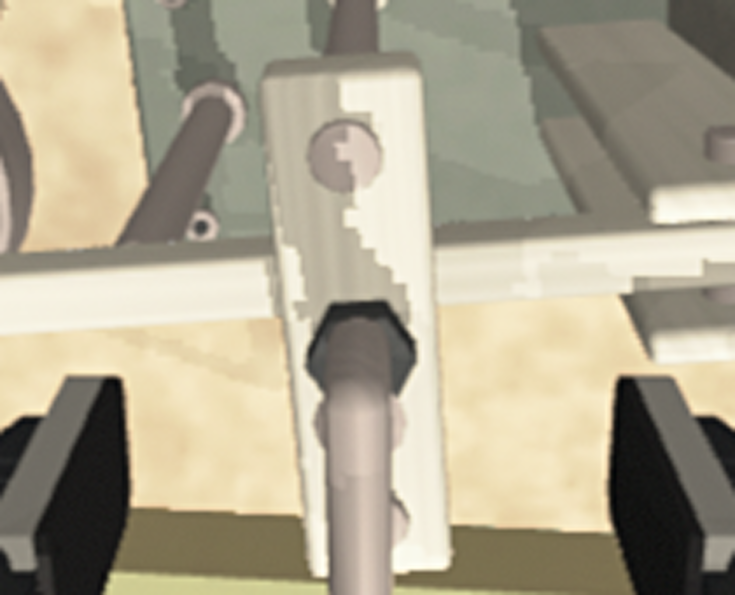

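Well centred and aligned. Closing on the head.

Call:
step_arm(motion=[[0,-0.3,-2,0,0,-0.4],[0,0,0,0,0,0],[0,0,0,0,0,0],[0,0,0,0,0,0],[0,0,0,0,0,0],[0,0,0,0,0,0],[0,0,0,0,0,0],[0,0,0,0,0,0]], jaw=0, force=50)

```text
clock: 32.38
position: [0.5001, 0.0427, 0.1633]
ee_rot: [0.062, 0.998, -0.0, 0.0]
ft_force: [-0.6, -1.7, 1.6]
grip_width: 0.082
```

```bash
python3 - <<'E'
from h import *
st()
E
```

```text
t 32.38 p [0.5001 0.0427 0.1633] yaw 82.92 z [ 0.    -0.001 -1.   ] F [-0.6 -1.7  1.6] M [-0.33  0.18  0.09] w 7.0 q [-0.73  0.08  0.58  1.86 -0.04  1.22  1.32]
```

Call:
step_arm(motion=[[0,0,0,0,0,6],[0,0,0.1,0,0,9],[0,0,0,0,0,9],[0,0,0.1,0,0,9],[0,0,0,0,0,9],[0,0,0.1,0,0,9],[0,0,0,0,0,9],[0,0,0.1,0,0,8],[0,0,0,0,0,0]])

```text
clock: 33.5
position: [0.4994, 0.0417, 0.1629]
ee_rot: [0.624, 0.781, -0.001, 0.0]
ft_force: [-1.3, -2.4, 1.2]
grip_width: 0.084
```

```bash
python3 - <<'E'
from h import *
st()
E
```

```text
t 33.5 p [0.4994 0.0417 0.1629] yaw 12.75 z [-0.001 -0.002 -1.   ] F [-1.3 -2.4  1.2] M [-0.4   0.18 -0.03] w 7.2 q [-0.78  0.08  0.64  1.86 -0.05  1.22  0.1 ]
```

Yaw is now 12.8°, with the seat expected near −3°. I'll step the rest slowly and watch Mz.

Call:
step_arm(motion=[[0,0,0,0,0,4],[0,0,0,0,0,4],[0,0,0,0,0,3],[0,0,0,0,0,0]])

```text
clock: 34.0
position: [0.4992, 0.0416, 0.1628]
ee_rot: [0.693, 0.721, -0.001, 0.0]
ft_force: [-1.9, -1.1, 1.4]
grip_width: 0.081
```

```bash
python3 - <<'E'
from h import *
st()
E
```

```text
t 34.0 p [0.4992 0.0416 0.1628] yaw 2.28 z [-0.002 -0.002 -1.   ] F [-1.9 -1.1  1.4] M [-0.4   0.11 -0.01] w 6.9 q [-0.79  0.08  0.65  1.86 -0.05  1.22 -0.08]
```

Call:
step_arm(motion=[[0,0,0,0,0,2],[0,0,0,0,0,1],[0,0,0,0,0,0]])

```text
clock: 34.38
position: [0.4992, 0.0417, 0.1628]
ee_rot: [0.711, 0.703, -0.001, 0.0]
ft_force: [-1.9, -2.1, 0.5]
grip_width: 0.078
```

```bash
python3 - <<'E'
from h import *
st()
E
```

```text
t 34.38 p [0.4992 0.0417 0.1628] yaw -0.65 z [-0.002 -0.002 -1.   ] F [-1.9 -2.1  0.5] M [-0.39  0.19 -0.05] w 6.7 q [-0.79  0.08  0.65  1.86 -0.05  1.22 -0.14]
```

Call:
step_arm(motion=[[0,0,0,0,0,2],[0,0,0,0,0,0]])

```text
clock: 34.62
position: [0.4991, 0.0417, 0.1628]
ee_rot: [0.724, 0.69, -0.002, 0.0]
ft_force: [-2.1, -2.1, 2.2]
grip_width: 0.078
```

```bash
python3 - <<'E'
from h import *
st()
E
```

```text
t 34.62 p [0.4991 0.0417 0.1628] yaw -2.76 z [-0.002 -0.002 -1.   ] F [-2.1 -2.1  2.2] M [-0.42  0.25 -0.06] w 6.7 q [-0.79  0.08  0.65  1.86 -0.05  1.22 -0.17]
```

Call:
step_arm(motion=[[0,0,0,0,0,1.5],[0,0,0,0,0,0]])

```text
clock: 34.88
position: [0.4991, 0.0416, 0.1628]
ee_rot: [0.733, 0.68, -0.002, 0.0]
ft_force: [-1.0, -1.8, 0.8]
grip_width: 0.079
```

```bash
python3 - <<'E'
from h import *
st()
E
```

```text
t 34.88 p [0.4991 0.0416 0.1628] yaw -4.32 z [-0.002 -0.003 -1.   ] F [-1.  -1.8  0.8] M [-0.52  0.24  0.37] w 6.7 q [-0.79  0.08  0.66  1.86 -0.05  1.22 -0.2 ]
```

Call:
step_arm(motion=[[0,0,0,0,0,1.5],[0,0,0,0,0,0]])

```text
clock: 35.12
position: [0.4991, 0.0416, 0.1628]
ee_rot: [0.742, 0.67, -0.002, 0.0]
ft_force: [-1.9, -1.5, 1.2]
grip_width: 0.082
```

```bash
python3 - <<'E'
from h import *
st()
E
```

```text
t 35.12 p [0.4991 0.0416 0.1628] yaw -5.84 z [-0.002 -0.003 -1.   ] F [-1.9 -1.5  1.2] M [-0.59  0.29  0.8 ] w 7.0 q [-0.8   0.08  0.66  1.86 -0.05  1.22 -0.23]
```

Call:
step_arm(motion=[[0,0,0,0,0,1.5],[0,0,0,0,0,0]])

```text
clock: 35.38
position: [0.4991, 0.0416, 0.1628]
ee_rot: [0.751, 0.66, -0.002, 0.001]
ft_force: [-1.8, -3.5, 1.7]
grip_width: 0.081
```

```bash
python3 - <<'E'
from h import *
st()
E
```

```text
t 35.38 p [0.4991 0.0416 0.1628] yaw -7.38 z [-0.002 -0.004 -1.   ] F [-1.8 -3.5  1.7] M [-0.69  0.32  1.11] w 6.9 q [-0.8   0.08  0.66  1.86 -0.05  1.22 -0.25]
```

Hard seat found. Mz was about 0 at −2.8°, then 0.37, 0.80 and 1.11 N·m by −7.4°. Extrapolating back puts the seat at about −3.1°, which agrees with the geometry. Now backing off a quarter turn.

Call:
step_arm(motion=[[0,0,0,0,0,-4],[0,0,0,0,0,-8],[0,0,-0.1,0,0,-9],[0,0,0,0,0,-9],[0,0,-0.1,0,0,-9],[0,0,0,0,0,-9],[0,0,-0.1,0,0,-9],[0,0,0,0,0,-9],[0,0,-0.1,0,0,-9],[0,0,0,0,0,-9],[0,0,-0.1,0,0,-5],[0,0,0,0,0,0],[0,0,0,0,0,0]])

```text
clock: 37.0
position: [0.5001, 0.0428, 0.1633]
ee_rot: [0.057, 0.998, 0.002, -0.0]
ft_force: [-1.1, -1.9, 0.9]
grip_width: 0.084
```

```bash
python3 - <<'E'
from h import *
st()
E
```

```text
t 37.0 p [0.5001 0.0428 0.1633] yaw 83.47 z [-0.     0.004 -1.   ] F [-1.1 -1.9  0.9] M [-0.43  0.29  0.07] w 7.2 q [-0.72  0.08  0.58  1.86 -0.05  1.22  1.33]
```

Call:
step_arm(motion=[[0,0,0,0,0,-2],[0,0,0,0,0,-1.4],[0,0,0,0,0,0],[0,0,0,0,0,0]])

```text
clock: 37.5
position: [0.5001, 0.0428, 0.1633]
ee_rot: [0.027, 1.0, 0.002, -0.0]
ft_force: [-1.4, -1.3, 1.5]
grip_width: 0.081
```

```bash
python3 - <<'E'
from h import *
st()
a=shot('wrist','w20');shot('side','s20');shot('scene','c20')
cv2.imwrite('pics/z25.png',cv2.resize(a[190:360,200:370],None,fx=3.5,fy=3.5,interpolation=cv2.INTER_CUBIC))
b=cv2.imread('pics/s20.png')[160:360,220:360];c=cv2.imread('pics/c20.png')[160:360,220:400]
cv2.imwrite('pics/z26.png',cv2.resize(np.hstack([b,c]),None,fx=2.4,fy=2.4,interpolation=cv2.INTER_CUBIC))
E
```

```text
t 37.5 p [0.5001 0.0428 0.1633] yaw 86.94 z [-0.     0.004 -1.   ] F [-1.4 -1.3  1.5] M [-0.42  0.37  0.04] w 6.9 q [-0.72  0.08  0.58  1.86 -0.05  1.22  1.39]
```

View pics/z25.png

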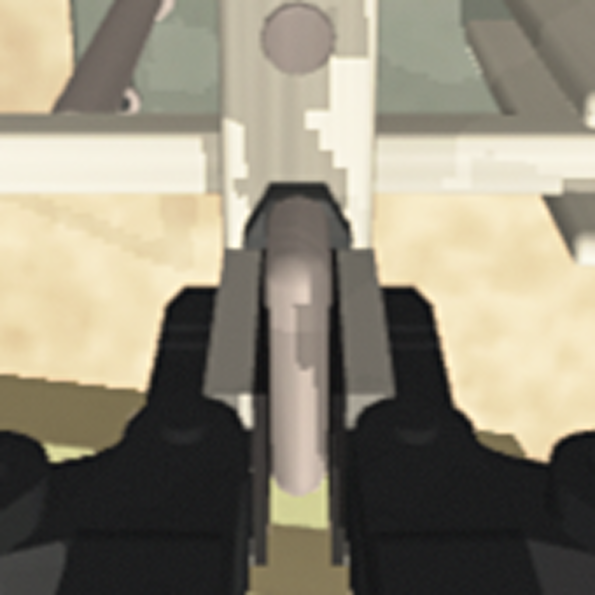

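View pics/z26.png

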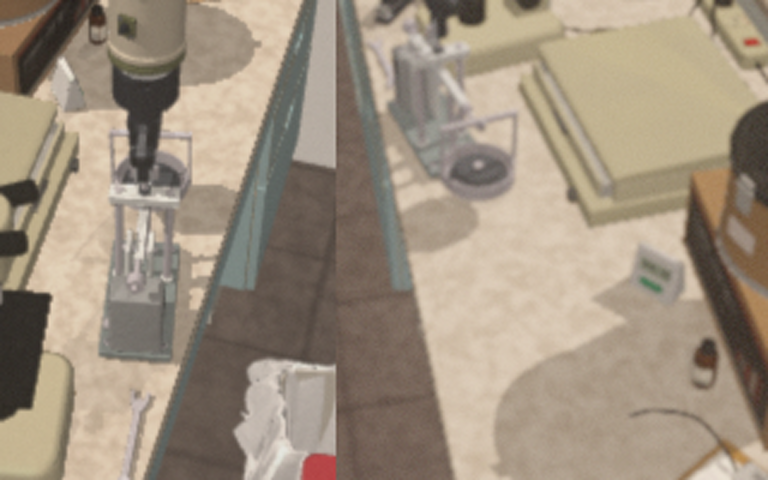

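View pics/w20.png

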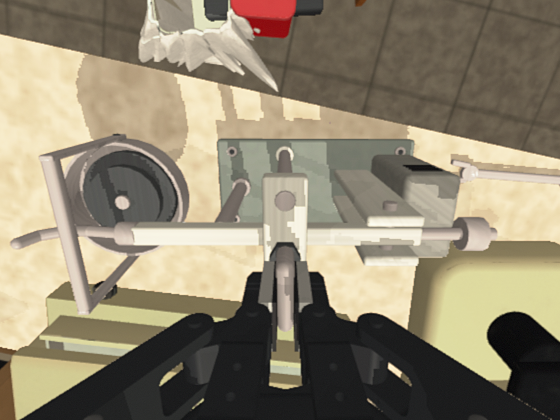

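```bash
python3 - <<'E'
from h import *
p=np.load('tr.npy')
def W(X): c,s_=np.cos(p[2]),np.sin(p[2]); X=np.array(X)/1000; return np.array([p[0]+c*X[0]-s_*X[1],p[1]+s_*X[0]+c*X[1],X[2]])
for n in ('w20','w18'):
  print(n,[proj(n,W(x)).round(0) for x in ((-143,-54,149.5),(-143,54,149.5))])
def z(u,v): return ((u+.5)/3.5-.5+200,(v+.5)/3.5-.5+190)
A=atz('w20',*z(299.5,290),.2175);B=atz('w20',*z(298.5,492),.2175);print(A,B,np.degrees(np.arctan2(*(A-B)[1::-1])))
# bar actual
a=atz('w20',46,157,.1495);b=atz('w20',85,308,.1495);print(a,b,np.degrees(np.arctan2(*(b-a)[1::-1])),np.linalg.norm(a-b))
# lever line direction in w20
a=atz('w20',136,234,.148);b=atz('w20',262,235,.148);print(np.degrees(np.arctan2(*(b-a)[1::-1])))
E
```

```text
w20 [array([ 81., 314.]), array([ 44., 149.])]
w18 [array([109., 293.]), array([ 70., 150.])]
[0.48524862 0.04307531 0.2175    ] [0.51308122 0.0414688  0.2175    ] 176.69653323229826
[ 0.44236284 -0.08914177  0.1495    ] [ 0.54146191 -0.09124629  0.1495    ] -1.2165794428265453 0.09912141594336027
86.3749401921897
```

```bash
python3 - <<'E'
from h import *
st(); print(manip.hand_in())
E
```

```text
t 37.65 p [0.5001 0.0429 0.1633] yaw 86.95 z [-0.     0.004 -1.   ] F [-1.9 -1.7  0.9] M [-0.4   0.3   0.02] w 6.9 q [-0.72  0.08  0.58  1.86 -0.05  1.22  1.39]
the job is handed in; nothing more can be done
None
```

The pan is hanging on the hook, and the thumbscrew is set at a quarter turn with the gripper still holding it for you to tighten the lock nut. I handed in at 37.65 s; the hand-in reports no verdict.

**What I did**
- **Pan:** I hung it by its bar on the hook and let go.
- **Screw:** I turned it clockwise in two grips. It seated hard: the turning moment rose from about 0 to 1.1 N·m, and the seat came out at about −3.1° of gripper angle. I then backed it off 90°.

**Last checks**
- **Head angle:** the gripper stands at 86.95° against a target of 86.9°. In the last picture the head is at 176.7°, against 176.85° for square to the lever.
- **Turning moment:** about 0.02 N·m on the held screw.
- **Pan position:** the last pictures show it hanging with its bar at the modelled hook position and within about 2° of square to the lever.
- **Bystanders:** the timer, dropper bottle and spanner look unmoved in the last pictures; I did not re-measure their positions.

**What failed or disagreed**
- **First pan grasp:** it closed on nothing, because the real fingertips sit about 30 mm above the reported tool point. I used that offset from then on.
- **Joint 3:** it came up to its range limit (1.339 of 1.34 rad) before I gripped the screw. A detour above the work brought it back to about 0.6 rad.
- **Lever on its rest:** I did not measure this directly. I infer it from the contact felt while lowering and from the pan's weight of about 2.5 N against the 1 N spring.

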